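Load the sample shaker and start it

TASK

Stand every squat white sample jar upright in the shaker's channel, then lay the hold-down bar across the two fork clips over the jars and press it down until both sprung jaws have snapped back over its ends. Only then wind the timer key clockwise, turn by turn, all the way to its stop, and leave everything else on the bench where it is.

Things in the scene. Friction and masses are not known exactly. Their poses are not given: they have to be found in the camera images.
- shaker: cream platform shaker fixed on the bench, 370 mm along its y, from x = -192 to +105 mm. Origin: on the bench under the middle of its platform; x points away from the operator, z up. At x = -192 to -100 mm is the control head, top 92 mm above the bench, with the timer key; behind it the platform, its rubber mat 84 mm above the bench, with the jar channel and a fork clip at each end of that
- channel (a point): middle of the jar channel, on the mat (84 mm above the bench), axes as the shaker. The channel runs along y between two rails 14 mm high and 6 mm thick, inner faces at x = -26 and +26 mm (the round rails farther out are not used); free from y = -137 to +137 mm. Five jars fit in a row 50 mm apart
- bar_seat (a point): middle between the bottoms of the two fork slots, 54 mm above the mat, axes as the shaker: the bar's origin comes here when home, its length along y. The fork clips, 12 mm thick, stand at y = -150 and +150 mm
- fork_left (a point): bottom of the slot of the fork clip at y = +150 mm, axes as the shaker. The slot opens upward, from x = -6 mm (fixed prong, 24 mm high, flared mouth up to 37 mm) to +6.5 mm (sprung jaw). The jaw's nose reaches over the slot to x = +2 mm, its underside 12 mm above the slot bottom; its ramp rises outward to 38 mm. A bar merely laid in rests on the ramps about 22 mm too high and must be pressed
- fork_right (a point): the like point of the like fork clip at y = -150 mm
- jaw_left (a joint): sprung steel jaw of the left fork clip, on the slot's +x side, hinged 26 mm below the slot bottom; rad, 0 = sprung in (closed), grows outward. A tongue pressed down opens it about 0.1 rad with 6 to 10 N (both ends at once: 12 to 20 N), then it snaps back to about 0 over the tongue
- jaw_right (a joint): the like jaw of the right fork clip
- timer (a joint): spring-wound timer key on the control head; rad, 0 = run down, grows as it is wound clockwise seen from above, stop at 4.7 (270 degrees). It starts anywhere from 0 to 0.9, takes 0.08 to 0.14 N m, and stays where it is let go (it runs down too slowly to notice)
- key_grip (a point): on the timer key's vertical axis, 118 mm above the bench, turning with the key. The key is a black upright wing, 46 mm along this point's x, 10 mm thick along its y, its top 6 mm above this point, its lower edge 16 mm below, 6 mm above the dial face. In the shaker's frame it is at x = -146, y = +100 mm; with the timer at 0 its axes are the shaker's
- bar: hold-down bar lying on the bench right of the shaker: aluminium, 328 mm long along its y; body 24 mm wide (x), 10 mm high, 276 mm long, with a tongue 10 x 10 mm at each end that fits the fork slots. On top in the middle a black grip rib 12 mm wide (x), 70 mm long, from 10 to 50 mm above the underside. Origin: middle of the underside. 0.25 kg. Either way round will do
- bar_end1 (a point): point under the tongue at +y, 150 mm from the bar's middle, level with the underside: the part that comes to lie in a fork
- bar_end2 (a point): the like point under the tongue at -y
- jar1: squat white sample jar with a grey screw cap, 42 mm across, 52 mm tall, about 80 g, heavy at the foot; origin: middle of its underside. Three to five of them stand on the bench to the right (None if absent); all are alike
- jar2: squat white sample jar with a grey screw cap, 42 mm across, 52 mm tall, about 80 g, heavy at the foot; origin: middle of its underside. Three to five of them stand on the bench to the right (None if absent); all are alike
- jar3: squat white sample jar with a grey screw cap, 42 mm across, 52 mm tall, about 80 g, heavy at the foot; origin: middle of its underside. Three to five of them stand on the bench to the right (None if absent); all are alike
- jar4: squat white sample jar with a grey screw cap, 42 mm across, 52 mm tall, about 80 g, heavy at the foot; origin: middle of its underside. Three to five of them stand on the bench to the right (None if absent); all are alike
- jar5: squat white sample jar with a grey screw cap, 42 mm across, 52 mm tall, about 80 g, heavy at the foot; origin: middle of its underside. Three to five of them stand on the bench to the right (None if absent); all are alike
- dropper: amber dropper bottle, 44 mm across and 54 mm high to its shoulder, with a thin black neck and bulb up to 92 mm; not a jar; stays where it is. Origin: middle of its underside
- tin: flat round metal tin, 56 mm across, 17 mm high, lower and wider than the jars; stays where it is. Origin: middle of its underside
- mouse: black computer mouse 105 x 60 x 29 mm on the left; stays. Origin: middle of its underside
- beaker: empty glass beaker, 70 mm across, 90 mm high, at the far middle; stays. Origin: middle of its underside
- tweezers: steel tweezers 115 mm long lying right of the shaker's far corner; stay. Origin: middle of its underside
Not all that is in view belongs to the job. What is shaped like the jar3 but black, green or red is not meant.

How it is judged:
By the outcome, as a careful person would: the job done as asked, in the order asked, and still so for the second after the job is handed in, with the robot touching nothing.
Of jar1, jar2, jar3, jar4, jar5 only 3 to 5 are there at a start; the rules pass over those that are not, and their reading is None.
At some moment in a run one of jar1, jar2, jar3, jar4, jar5, bar may be knocked a few centimetres aside while the robot is not near it.
It also fails if it takes over 210 s, if anything falls off the work surface, if the arm or the gripper's body presses on something with over 40 N, if the wrist force passes 120 N, or if a joint passes its speed limit or range.

ROBOT

A 7-joint arm with a two-finger parallel gripper is mounted at the origin on the work surface. World frame = base frame: x ahead of the robot, y to its left, z up, the work surface at z = 0. Lengths are in m, angles in rad, forces in N, time in s.
With the tool pointing down it reaches from about 0.425 to 0.875 m from the base axis. Payload 8.4 kg.
Tool frame: the origin (TCP) lies on the mounting face of the last link; the fingertips stand 182 mm ahead of it and the grasp point (between the pads) lies 164 mm ahead of it (manip.hold_point_z is the z of the grasp point in the tool frame, in m); z points along the fingers, y is the line along which they close (so a half turn about z gives the same grasp; the last joint's range is limited). The gripper opens to 87 mm and grips with 3 to 60 N. Pads are 19 mm wide; open, the fingers measure 117 mm over their backs; the gripper's body (75 mm by 190 mm) begins 51 mm behind the grasp point.
Start: joints at [1.091, 0.333, 0.04, 1.465, -0.013, 1.343, -0.059], TCP at [0.242, -0.603, 0.405] pointing down, gripper open.
Joint ranges: [-2.58, 2.58], [-0.38, 2.09], [-1.3, 1.39], [0.25, 2.4], [-1.5, 4.64], [0.08, 2.09], [-2.65, 2.65]. Speed limits (rad/s): [2.22, 2.22, 2.79, 2.79, 3.14, 3.14, 3.14].

INTERFACE

Orientations are given as a rotation vector (axis times angle).
In Python, from plant import manip gives the robot as it stands. The module is installed in compiled form; this text tells all that it offers.
- The arm moves only by the tool jog_arm, never from a script. Its argument "steps" is a list of rows, each an object with "delta_pos": the shift along the tool's x, y, z in cm, a list of three; "rot": the turn, a rotation vector about the tool's x, y, z in degrees, a list of three. A call has 1 to 20 rows; each row shifts and turns the commanded pose from where the row before left it, along the tool's axes as they then stand; what a row does not reach is not made up. A row lasts 1/10 s, in which the tool goes at most 50 mm and 8.59 degrees, less where a joint would pass 70% of its speed; a pose out of reach is approached as far as the arm can. A call is refused whole if a number of a shift passes 5 or a number of a turn 8.59, either way. A call with a gripper value outside its range is refused whole. "claw" is the finger opening in cm, from 0 to 8.7, set as the call begins (left out, the last holds). The fingers move at their own pace and stop on an object; the grip force is fixed at half the most. Time passes only in rows, so rows that do not move let the fingers close. It gives the time, the measured TCP pose, the force, the opening and the grip force at its end, in the units of the state.
- manip.observe(): the state, without advancing time (a new reading comes with each control period).
- manip.camera(name): name is "scene" or "top" or "wrist"; returns (picture, depth): 420x560x3 uint8, red, green, blue; 420x560 float32, m along the optical axis (not along the pixel's ray), 0 where there is no reading.
- manip.camera_params(name): a dict with "fov_y" (degrees; the focal length in pixels is half the picture's height over the tangent of half this angle, whatever the lens; pixels are square), "cx", "cy" (the principal point, pixels), "dist" ([k1, k2, p1, p2, k3] as OpenCV has them; the pictures are not rectified), "T" (4x4, takes a point from camera to world coordinates). Camera axes: x right, y up, looking along -z (the intrinsics and any distortion apply to the point x, -y, -z); pixel columns grow to the right and rows downward; lengths in m; the calibration is good to about 2 mm. A picture is of the moment at which its call begins: read the wrist's pose just before it. camera_params takes no time and is no camera call; for the wrist camera it gives the pose at the moment of the call.
- manip.sign_off(): hands the job in; it is judged then, once.
Trained networks look in the newest picture that a camera, given by its name, has taken for a name from the list of things; names that differ only in an ending like _2 or _b are one class to them, and where a whole thing is asked for, a point or a joint stands for the part that bears it (a point fixed in the world has none). Each returns a list of dicts, best first, with "score" (0 to 1); they miss things now and then, are a little off and sometimes report something else, mostly with a low value. They report only what shows in the picture. A call takes as long as a camera call. They do not tell look-alikes from the thing itself.
- manip.boxes_of(label, camera): "bbox" ([left, top, width, height] in pixels, round what is visible of it).
The state is a dict: "time": time; "joint_pos": joint angles; "qvel": joint speeds; "tau": joint torques, N m; "tool_pos": TCP position; "eef_rot": TCP orientation; "ft_force": force on the tool from outside, world axes, zero at the start; "wrist_torque": the same for the moment, N m; "width": opening from 0.0 (shut) to 1.0 (fully open); "grip_force": force on a finger pad.
Only numpy, scipy, OpenCV 4.12 (cv2) and the standard library are available. Lean on these libraries where they do the work, as an engineer would, in place of code of your own. Each camera call takes 0.05 s, during which the arm holds its last target. There are 200 camera calls.

## Working session

There is one attempt and no reset: what is moved stays moved. The work goes in short steps, Python scripts to look and compute and a tool call to move; the robot and the scene stay as the last step left them, time stands still between calls to the robot, and variables do not carry over. Pictures are saved under pics/ and viewed, at most 14 in all, crops included, and the job is handed in when it is done.

Besides the shell and the picture viewer there is one more tool, called after ">>>" as name(argument=value, ...) on one line, values as JSON. jog_arm: Moves the arm, as the interface text tells. Its arguments: {"type":"object","properties":{"steps":{"type":"array"},"claw":{"type":"number"}},"required":["steps"]}

```bash
mkdir -p pics; ls; python3 - <<'E'
from plant import manip
import cv2,numpy as np
s=manip.observe();print({k:np.round(v,3).tolist() for k,v in s.items()})
for n in("scene","top"):
    p,d=manip.camera(n);cv2.imwrite(f"pics/{n}0.png",p[:,:,::-1]);np.savez(f"{n}0.npz",p=p,d=d)
    c=manip.camera_params(n);print(n,c["fov_y"],c["cx"],c["cy"],c["dist"],np.round(c["T"],4).tolist())
c=manip.camera_params("wrist");print("wrist",c["fov_y"],c["cx"],c["cy"],c["dist"],np.round(c["T"],4).tolist())
print(manip.hold_point_z)
E
```

```text
pics
{'time': 0.0, 'joint_pos': [1.091, 0.334, 0.04, 1.466, -0.013, 1.343, -0.059], 'qvel': [0.001, 0.002, 0.001, 0.001, 0.001, -0.0, -0.001], 'tau': [-0.0, -65.635, 1.335, -40.38, -0.06, 0.045, 0.0], 'tool_pos': [0.241, -0.603, 0.404], 'eef_rot': [-3.083, -0.594, 0.001], 'ft_force': [0.488, 0.03, -0.604], 'wrist_torque': [0.02, -0.011, -0.015], 'grip_force': 0.0, 'width': 1.001}
scene 56.375842618792305 275.0454740590054 208.9376289687079 [-0.04015556  0.          0.          0.          0.        ] [[0.4993, -0.6765, 0.5413, 1.1094], [0.8664, 0.3842, -0.319, -0.3069], [0.0079, 0.6283, 0.7779, 0.9246], [0.0, 0.0, 0.0, 1.0]]
top 42.31095165295114 273.25066848645383 207.3561498576725 [-0.0878574  0.         0.         0.         0.       ] [[0.0245, 0.9947, -0.0999, 0.3735], [-0.9997, 0.0234, -0.0117, 0.0295], [-0.0093, 0.1001, 0.9949, 1.6462], [0.0, 0.0, 0.0, 1.0]]
wrist 65.32867201890909 279.8027727851348 207.5505715107827 [-0.07741166  0.          0.          0.          0.        ] [[0.371, 0.8878, 0.2725, 0.317], [-0.9286, 0.3552, 0.1073, -0.574], [-0.0016, -0.2928, 0.9562, 0.3841], [0.0, 0.0, 0.0, 1.0]]
0.1635
```

View pics/top0.png

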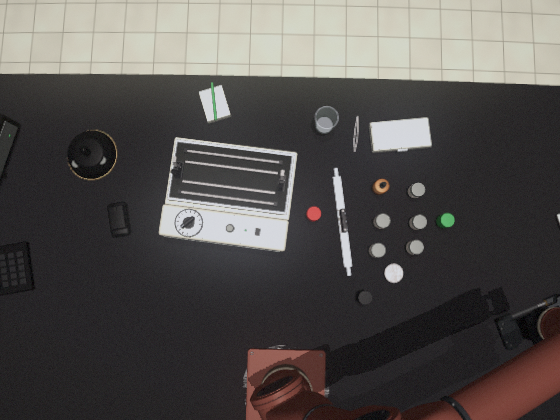

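View pics/scene0.png

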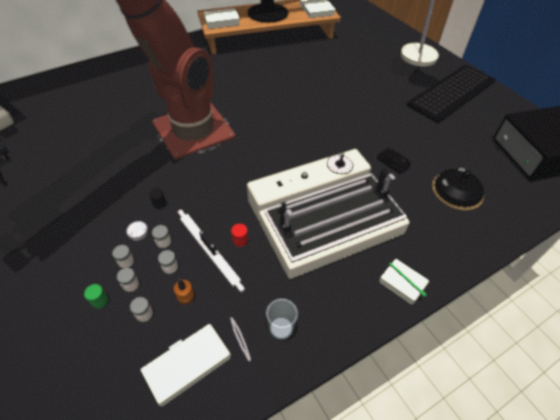

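```bash
cat > h.py <<'E'
from plant import manip
import numpy as np,cv2
from scipy.spatial.transform import Rotation as R
def K(c,h=420):
    f=h/2/np.tan(np.radians(c["fov_y"])/2)
    return np.array([[f,0,c["cx"]],[0,f,c["cy"]],[0,0,1]])
def cloud(d,c):
    "world xyz per pixel (H,W,3), nan where no reading"
    v,u=np.mgrid[:420,:560]
    n=cv2.undistortPoints(np.stack([u,v],-1).reshape(-1,1,2).astype(float),K(c),np.array(c["dist"])).reshape(420,560,2)
    P=np.stack([n[...,0]*d,-n[...,1]*d,-d],-1)
    W=P@c["T"][:3,:3].T+c["T"][:3,3]
    W[d<=0]=np.nan
    return W
def ray(px,z,c):
    "pixels -> world on plane z"
    n=cv2.undistortPoints(np.array(px,float).reshape(-1,1,2),K(c),np.array(c["dist"])).reshape(-1,2)
    D=np.c_[n[:,0],-n[:,1],-np.ones(len(n))]@c["T"][:3,:3].T
    o=c["T"][:3,3]
    return o+D*((z-o[2])/D[:,2])[:,None]
E
python3 - <<'E'
from h import *
for cam in("top","scene"):
    z=np.load(cam+"0.npz");c=manip.camera_params(cam);W=cloud(z["d"],c)
    for l in("jar1","dropper","tin","bar","shaker","timer","tweezers","mouse","beaker"):
        for b in manip.boxes_of(l,cam):
            x,y,w,h=b["bbox"];u,v=int(x+w/2),int(y+h/2)
            print(cam,l,round(b["score"],2),np.round(b["bbox"]).astype(int).tolist(),np.round(W[v,u],3),z["p"][v,u])
E
```

```text
top jar1 0.66 [408, 217, 19, 11] [ 0.5   -0.377  0.055] [168 167 163]
top jar1 0.64 [406, 238, 15, 18] [ 0.426 -0.365  0.056] [171 169 165]
top jar1 0.64 [434, 216, 22, 13] [ 0.502 -0.457  0.056] [ 99 180 114]
top jar1 0.57 [358, 292, 15, 15] [ 0.272 -0.225  0.056] [66 62 64]
top jar1 0.55 [351, 133, 4, 7] [ 0.762 -0.192  0.004] [97 94 95]
top jar1 0.52 [307, 207, 12, 15] [ 0.516 -0.069  0.055] [207  92  89]
top jar1 0.51 [366, 245, 18, 11] [ 0.412 -0.253  0.056] [173 172 168]
top jar1 0.5 [409, 184, 17, 12] [ 0.595 -0.378  0.052] [166 166 161]
top jar1 0.47 [376, 214, 13, 18] [ 0.494 -0.272  0.058] [171 169 165]
top dropper 0.72 [371, 177, 17, 16] [ 0.608 -0.261  0.07 ] [148 107  80]
top dropper 0.26 [157, 133, 142, 120] [0.572 0.181 0.082] [75 74 76]
top dropper 0.17 [336, 168, 16, 105] [ 0.501 -0.161  0.051] [84 82 81]
top tin 0.66 [385, 264, 15, 18] [ 0.351 -0.312  0.014] [210 210 213]
top tin 0.19 [408, 183, 16, 15] [ 0.595 -0.374  0.055] [166 164 160]
top bar 0.95 [335, 169, 18, 106] [ 0.495 -0.162  0.048] [88 85 86]
top shaker 0.96 [155, 134, 144, 119] [0.57  0.184 0.077] [72 
[... 1075 characters left out ...]
 0.54 [377, 146, 33, 28] [0.501 0.498 0.033] [27 26 27]
scene tin 0.68 [126, 221, 23, 22] [ 0.354 -0.317  0.018] [232 232 234]
scene bar 0.6 [179, 212, 65, 77] [ 0.528 -0.163  0.035] [45 46 46]
scene shaker 0.68 [246, 152, 162, 127] [0.614 0.15  0.085] [55 54 52]
scene shaker 0.2 [127, 218, 23, 25] [ 0.352 -0.314  0.017] [234 234 237]
scene tweezers 0.65 [233, 324, 18, 36] [ 0.779 -0.199  0.001] [138 132 132]
scene mouse 0.65 [377, 146, 34, 27] [0.5   0.504 0.034] [28 27 27]
scene mouse 0.39 [161, 249, 17, 24] [ 0.517 -0.274  0.053] [142 143 138]
scene beaker 0.79 [268, 301, 29, 37] [ 0.78  -0.089  0.006] [157 161 170]
scene beaker 0.16 [173, 278, 24, 30] [ 0.619 -0.273  0.052] [176 100  43]
```

The top view shows five grey-capped jars near columns 377–418, rows 190–250. The bar is near (343,222), the shaker near (230,190) with the key at (188,223), and the red, green and black decoys are apart from the jars. The scene view agrees.

```bash
cat >> h.py <<'E'
def jars(W,p,zlo=.045,zhi=.062):
    "grey caps on bench in the top/scene view -> centres"
    hsv=cv2.cvtColor(p,cv2.COLOR_RGB2HSV)
    m=((W[...,2]>zlo)&(W[...,2]<zhi)&(hsv[...,1]<40)&(hsv[...,2]>125)).astype(np.uint8)
    n,l,st,ce=cv2.connectedComponentsWithStats(m)
    return [(st[i,4],ce[i]) for i in range(1,n) if st[i,4]>40],l
E
python3 - <<'E'
from h import *
z=np.load("top0.npz");c=manip.camera_params("top");W=cloud(z["d"],c);p=z["p"]
J,l=jars(W,p)
for a,ce in J: print("jar?",a,np.round(ce),np.round(ray([ce],.052,c)[0],4))
def rect(m,zz,name):
    n,l,st,ce=cv2.connectedComponentsWithStats(m.astype(np.uint8));i=1+np.argmax(st[1:,4])
    v,u=np.nonzero(l==i);P=ray(np.c_[u,v],zz,c)[:,:2]
    print(name,len(u),[np.round(x,4) for x in cv2.minAreaRect((P*1000).astype(np.float32))])
hsv=cv2.cvtColor(p,cv2.COLOR_RGB2HSV);u=np.arange(560)[None,:]
rect((hsv[...,2]>120)&(u>328)&(u<354)&(np.arange(420)[:,None]>160)&(np.arange(420)[:,None]<285),.01,"bar")
S=(u>150)&(u<305)
rect(S&(W[...,2]>.06)&(W[...,2]<.11)&(W[...,0]<.9),.084,"shaker")
H=S&(abs(W[...,2]-.092)<.012)&(hsv[...,2]>150)&(W[...,0]<.53)
rect(H,.092,"head")
m=S&(W[...,2]>.125)&(W[...,0]>.45)
n,l,st,ce=cv2.connectedComponentsWithStats(m.astype(np.uint8))
for i in range(1,n):
    if st[i,4]>3: print("high",st[i],np.round(np.nanmean(W[l==i],0),4))
E
```

```text
jar? 137 [418. 189.] [ 0.5984 -0.3805  0.052 ]
jar? 138 [383. 220.] [ 0.5027 -0.2753  0.052 ]
jar? 143 [420. 221.] [ 0.5018 -0.3854  0.052 ]
jar? 141 [416. 247.] [ 0.4266 -0.3754  0.052 ]
jar? 145 [378. 250.] [ 0.4154 -0.2619  0.052 ]
bar 728 [array([ 501.1674, -160.1068]), array([327.6619,  26.3985]), np.float64(7.9571)]
shaker 12311 [array([567.5054, 181.0446]), array([371.5551, 295.6333]), np.float64(83.8707)]
head 3677 [array([469.3622, 190.9361]), array([367.5172,  90.5785]), np.float64(83.974)]
high [171 156   9  20 105] [0.6291 0.3239 0.1599]
high [279 170   6  19  76] [0.5998 0.026  0.1656]
high [181 217  13  11  34] [0.4802 0.2887 0.1275]
```

>>> jog_arm(steps=[{"delta_pos": [4, 0, -1.5], "rot": [0, 0, -8.5]}, {"delta_pos": [4, 0, -1.5], "rot": [0, 0, -8.5]}, {"delta_pos": [4, 0, -1], "rot": [0, 0, -8.5]}, {"delta_pos": [4, 0, -1], "rot": [0, 0, -8.5]}, {"delta_pos": [4, 1, 0], "rot": [0, 0, -8.5]}, {"delta_pos": [2, 4, 0], "rot": [0, 0, -8.5]}, {"delta_pos": [2, 4, 0], "rot": [0, 0, -8.5]}, {"delta_pos": [0, 4, 0], "rot": [0, 0, -8.5]}, {"delta_pos": [0, 0, 0], "rot": [0, 0, 0]}, {"delta_pos": [0, 0, 0], "rot": [0, 0, 0]}])

```text
time: 2.0
tool_pos: [0.5313, -0.4844, 0.4537]
eef_rot: [-2.224, -2.217, -0.0]
ft_force: [-0.9, -0.3, 0.0]
width: 1.0
grip_force: 0.0
```

```bash
python3 - <<'E'
from h import *
c=manip.camera_params("wrist");p,d=manip.camera("wrist");cv2.imwrite("pics/w1.png",p[:,:,::-1])
W=cloud(d,c);J,l=jars(W,p)
for a,ce in J: print(a,np.round(ce),np.round(ray([ce],.052,c)[0],4),np.round(np.nanmean(W[l==l[int(ce[1]),int(ce[0])]],0),4))
print(np.round(manip.observe()["joint_pos"],2))
E
```

```text
82 [252.   1.] [ 0.5034 -0.2941  0.052 ] [ 0.5034 -0.294   0.0519]
1034 [186.  82.] [ 0.4281 -0.3753  0.052 ] [ 0.4281 -0.3754  0.0521]
1101 [340.  86.] [ 0.5988 -0.3806  0.052 ] [ 0.5988 -0.3807  0.0522]
1057 [254.  91.] [ 0.5028 -0.385   0.052 ] [ 0.5028 -0.385   0.0521]
[ 0.83  0.48 -0.24  1.18  0.11  1.5   0.61]
```

View pics/w1.png

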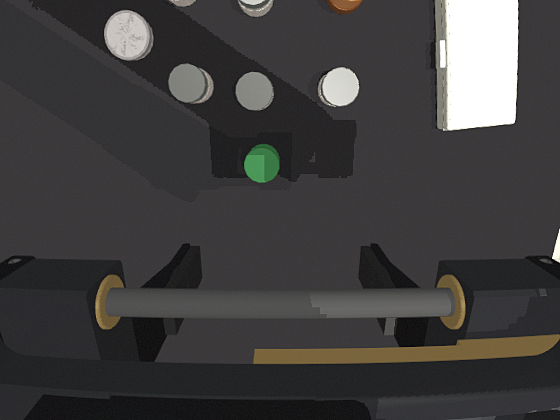

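The wrist view confirms the jars: (340,86), (254,91) and (186,82) are caps, with green at (262,163) as the decoy. All sit at 52 mm height and match the top view to 1–2 mm.

>>> jog_arm(claw=6.5, steps=[{"delta_pos": [0, 0, 2], "rot": [0, 0, 6]}, {"delta_pos": [3.7, 1.9, 3], "rot": [0, 0, 0]}, {"delta_pos": [3.7, 1.9, 4], "rot": [0, 0, 0]}, {"delta_pos": [3.6, 1.8, 4], "rot": [0, 0, 0]}, {"delta_pos": [0, 0, 4], "rot": [0, 0, 0]}, {"delta_pos": [0, 0, 2], "rot": [0, 0, 0]}, {"delta_pos": [0, 0, 0], "rot": [0, 0, 0]}, {"delta_pos": [0, 0, 0], "rot": [0, 0, 0]}, {"delta_pos": [0, 0, 0], "rot": [0, 0, 0]}])

```text
time: 2.95
tool_pos: [0.5918, -0.3917, 0.2783]
eef_rot: [2.337, 2.094, 0.001]
ft_force: [0.9, -1.1, 0.6]
width: 0.75
grip_force: 0.0
```

```bash
cat >> h.py <<'E'
YAW=np.radians(-6.1)
def delta(x,y,z=None):
    "tool-frame cm from the measured TCP to world target"
    s=manip.observe();r=R.from_rotvec(s["eef_rot"]);t=np.array(s["tool_pos"])
    g=np.array([x,y,t[2] if z is None else z])
    ax=r.as_matrix()[:,0]
    print("at",np.round(t,4),"yaw x-axis",np.round(np.degrees(np.arctan2(ax[1],ax[0])),2),"tilt",np.round(r.as_matrix()[2,:2],4),
      "delta cm",np.round(r.inv().apply(g-t)*100,2),"w",round(s["width"]*8.7,2),"grip",round(s["grip_force"],1),"t",round(s["time"],1))
def shk(x,y,z=0,O=(.613,.1755)):
    return np.array([O[0]+x*np.cos(YAW)-y*np.sin(YAW),O[1]+x*np.sin(YAW)+y*np.cos(YAW),z])
E
python3 -c "
from h import *
delta(.5988,-.3806,.2035)"
```

```text
at [ 0.5918 -0.3917  0.2783] yaw x-axis 83.72 tilt [-0.0018  0.003 ] delta cm [1.2  0.55 7.48] w 6.52 grip 0.0 t 3.0
```

>>> jog_arm(steps=[{"delta_pos": [1.2, 0.6, 2], "rot": [0, 0, 0]}, {"delta_pos": [0, 0, 3], "rot": [0, 0, 0]}, {"delta_pos": [0, 0, 2.5], "rot": [0, 0, 0]}, {"delta_pos": [0, 0, 0], "rot": [0, 0, 0]}, {"delta_pos": [0, 0, 0], "rot": [0, 0, 0]}])

```text
time: 3.45
tool_pos: [0.5995, -0.38, 0.2023]
eef_rot: [2.338, 2.097, 0.001]
ft_force: [0.5, 0.3, 0.6]
width: 0.754
grip_force: 0.0
```

>>> jog_arm(claw=3.5, steps=[{"delta_pos": [0, 0, 0], "rot": [0, 0, 0]}, {"delta_pos": [0, 0, 0], "rot": [0, 0, 0]}, {"delta_pos": [0, 0, 0], "rot": [0, 0, 0]}, {"delta_pos": [0, 0, 0], "rot": [0, 0, 0]}, {"delta_pos": [0, 0, 0], "rot": [0, 0, 0]}])

```text
time: 3.95
tool_pos: [0.5994, -0.3795, 0.2013]
eef_rot: [2.337, 2.098, 0.0]
ft_force: [-0.7, 0.4, 4.5]
width: 0.462
grip_force: 30.0
```

```bash
python3 -c "
from h import *
for y in (.1,.05,0,-.05,-.1): print(shk(0,y))
delta(*shk(0,.1,.32))"
```

```text
[0.62362641 0.27493379 0.        ]
[0.6183132 0.2252169 0.       ]
[0.613  0.1755 0.    ]
[0.6076868 0.1257831 0.       ]
[0.60237359 0.07606621 0.        ]
at [ 0.5994 -0.3795  0.2013] yaw x-axis 83.81 tilt [-0.0004  0.0007] delta cm [ 65.32  -4.63 -11.9 ] w 4.02 grip 30.0 t 4.0
```

>>> jog_arm(steps=[{"delta_pos": [0, 0, -3], "rot": [0, 0, 0]}, {"delta_pos": [0, 0, -4.5], "rot": [0, 0, 0]}, {"delta_pos": [0, 0, -4.5], "rot": [0, 0, 0]}, {"delta_pos": [0, 0, -4.5], "rot": [0, 0, 0]}, {"delta_pos": [2, 0, -4], "rot": [0, 0, 0]}, {"delta_pos": [4.5, 0, -1.5], "rot": [0, 0, 0]}, {"delta_pos": [4.5, 0, 0], "rot": [0, 0, 0]}, {"delta_pos": [4.5, 0, 0], "rot": [0, 0, 0]}, {"delta_pos": [4.5, 0, 0], "rot": [0, 0, 0]}, {"delta_pos": [4.5, 0, 0], "rot": [0, 0, 0]}, {"delta_pos": [4.5, 0, 0], "rot": [0, 0, 0]}, {"delta_pos": [4.5, -2, 0], "rot": [0, 0, 0]}, {"delta_pos": [2, -4, 0], "rot": [0, 0, 0]}, {"delta_pos": [0, -3, 0], "rot": [0, 0, 0]}, {"delta_pos": [0, 0, 0], "rot": [0, 0, 0]}, {"delta_pos": [0, 0, 0], "rot": [0, 0, 0]}, {"delta_pos": [0, 0, 0], "rot": [0, 0, 0]}])

```text
time: 5.65
tool_pos: [0.5485, -0.0174, 0.4207]
eef_rot: [2.339, 2.097, 0.001]
ft_force: [-0.1, 0.7, 1.0]
width: 0.468
grip_force: 30.0
```

```bash
python3 - <<'E'
from h import *
c=manip.camera_params("wrist");p,d=manip.camera("wrist");cv2.imwrite("pics/w2.png",p[:,:,::-1]);np.savez("w2.npz",p=p,d=d,T=c["T"])
delta(*shk(0,.1,.35))
E
```

```text
at [ 0.5486 -0.0174  0.4205] yaw x-axis 83.76 tilt [ 0.0004 -0.    ] delta cm [29.87  4.28  7.06] w 4.06 grip 30.0 t 5.7
```

View pics/w2.png

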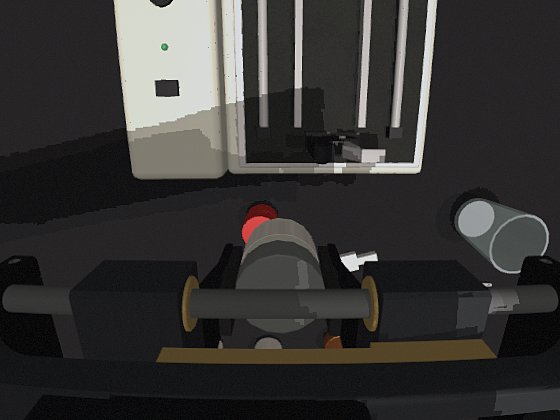

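The jar is held at (280,270). The inner channel rails run at columns ~297 and ~363, and the right fork is at (330,148). I'll fit the rails.

```bash
python3 - <<'E'
from h import *
z=np.load("w2.npz");c=manip.camera_params("wrist");c["T"]=z["T"];W=cloud(z["d"],c)
S=(W-np.array([.613,.1755,0]))@R.from_euler("z",YAW).as_matrix()
x,y,h=S[...,0],S[...,1],S[...,2]
for lo,hi in((-.06,-.045),(-.045,-.015),(.015,.045),(.045,.08)):
    m=(x>lo)&(x<hi)&(h>.091)&(h<.104)&(y>-.13)&(y<.1)
    if m.sum()>50:
        a=np.polyfit(y[m],x[m],1);print("rail",m.sum(),a,x[m].min(),x[m].max(),"y",y[m].min(),y[m].max(),"z",np.median(h[m]))
m=(h>.12)&(y<-.1)&(abs(x)<.06)
print("fork",m.sum(),[np.round(np.percentile(q[m],[1,50,99]),4) for q in(x,y,h)])
v,u=np.mgrid[:420,:560]
m=(h>.07)&(x>-.25)&(y<0)&(x<.15)&(v<185)
print("front edge y",np.percentile(y[m],.5),"x",np.percentile(x[m],[.3,99.7]), "head z",np.median(h[m&(x<-.11)]),"mat",np.median(h[(abs(x)<.02)&(y>-.1)&(y<.05)]))
E
```

```text
rail 871 [ 0.00392217 -0.05654499] -0.05999648764596273 -0.05345936067643946 y -0.12997490598231032 -0.028740246600132444 z 0.09465310361424406
rail 906 [ 0.00657255 -0.02642925] -0.030037867212615782 -0.023594819520248424 y -0.12997525954582329 -0.030103152382842308 z 0.09813941857515684
rail 1069 [0.000897  0.0305539] 0.027447973274276397 0.034736023422591966 y -0.1299232956299333 -0.028806850270024286 z 0.09802952029530859
rail 1094 [-9.44116208e-05  6.32253740e-02] 0.059435309703182594 0.06824046206014435 y -0.12974798341888172 -0.027194578503974675 z 0.09452486307878225
fork 54131 [array([-0.059 , -0.0172,  0.0366]), array([-0.2147, -0.1739, -0.1472]), array([0.1621, 0.3326, 0.3556])]
front edge y -0.18045928738592895 x [-0.1865688   0.09453223] head z 0.09204404353317086 mat 0.0842047676518683
```

```bash
sed -i 's/radians(-6.1)/radians(-6.2)/; s/(.613,.1755)/(.615,.1753)/' h.py; python3 -c "
from h import *
delta(*shk(0,.1,.32))"
```

```text
at [ 0.5486 -0.0174  0.4205] yaw x-axis 83.76 tilt [ 0.0004 -0.    ] delta cm [29.87  4.5  10.06] w 4.06 grip 30.0 t 5.7
```

>>> jog_arm(steps=[{"delta_pos": [3, 2, 0], "rot": [0, 0, 0]}, {"delta_pos": [4, 2.5, 0], "rot": [0, 0, 0]}, {"delta_pos": [4.5, 0, 0], "rot": [0, 0, 0]}, {"delta_pos": [4.5, 0, 0], "rot": [0, 0, 0]}, {"delta_pos": [4.5, 0, 0], "rot": [0, 0, 0]}, {"delta_pos": [4.5, 0, 0], "rot": [0, 0, 0]}, {"delta_pos": [4, 0, 2], "rot": [0, 0, 0]}, {"delta_pos": [0.9, 0, 4], "rot": [0, 0, 0]}, {"delta_pos": [0, 0, 4], "rot": [0, 0, 0]}, {"delta_pos": [0, 0, 0], "rot": [0, 0, 0]}, {"delta_pos": [0, 0, 0], "rot": [0, 0, 0]}, {"delta_pos": [0, 0, 0], "rot": [0, 0, 0]}])

```text
time: 6.9
tool_pos: [0.626, 0.2755, 0.3232]
eef_rot: [2.339, 2.096, 0.005]
ft_force: [-0.1, 0.1, -0.4]
width: 0.467
grip_force: 30.0
```

```bash
python3 -c "
from h import *
delta(*shk(0,.1,.286))"
```

```text
at [0.626  0.2755 0.3232] yaw x-axis 83.74 tilt [0.0019 0.0027] delta cm [-0.09 -0.02  3.72] w 4.06 grip 30.0 t 6.9
```

>>> jog_arm(steps=[{"delta_pos": [0, 0, 2], "rot": [0, 0, 0]}, {"delta_pos": [0, 0, 1], "rot": [0, 0, 0]}, {"delta_pos": [0, 0, 0.5], "rot": [0, 0, 0]}, {"delta_pos": [0, 0, 0.2], "rot": [0, 0, 0]}, {"delta_pos": [0, 0, 0], "rot": [0, 0, 0]}, {"delta_pos": [0, 0, 0], "rot": [0, 0, 0]}])

```text
time: 7.5
tool_pos: [0.6253, 0.2756, 0.2853]
eef_rot: [2.338, 2.097, 0.002]
ft_force: [-1.7, -2.5, 6.6]
width: 0.461
grip_force: 30.0
```

>>> jog_arm(claw=6, steps=[{"delta_pos": [0, 0, 0], "rot": [0, 0, 0]}, {"delta_pos": [0, 0, 0], "rot": [0, 0, 0]}, {"delta_pos": [0, 0, 0], "rot": [0, 0, 0]}, {"delta_pos": [0, 0, 0], "rot": [0, 0, 0]}, {"delta_pos": [0, 0, -3], "rot": [0, 0, 0]}, {"delta_pos": [0, 0, -4], "rot": [0, 0, 0]}, {"delta_pos": [0, 0, -4], "rot": [0, 0, 0]}, {"delta_pos": [-3, 0, -2], "rot": [0, 0, 0]}, {"delta_pos": [-4.5, 0, 0], "rot": [0, 0, 0]}, {"delta_pos": [-4.5, 0, 0], "rot": [0, 0, 0]}, {"delta_pos": [-4.5, 0, 0], "rot": [0, 0, 0]}, {"delta_pos": [-4.5, 0, 0], "rot": [0, 0, 0]}, {"delta_pos": [-4.5, 0, 0], "rot": [0, 0, 0]}, {"delta_pos": [0, 0, 0], "rot": [0, 0, 0]}, {"delta_pos": [0, 0, 0], "rot": [0, 0, 0]}])

```text
time: 9.0
tool_pos: [0.5974, 0.0208, 0.4137]
eef_rot: [2.341, 2.095, 0.0]
ft_force: [0.7, 0.2, -0.1]
width: 0.689
grip_force: 0.0
```

```bash
python3 - <<'E'
from h import *
c=manip.camera_params("wrist");p,d=manip.camera("wrist");cv2.imwrite("pics/w3.png",p[:,:,::-1])
W=cloud(d,c);J,l=jars(W,p,.125,.145)
for a,ce in J: print(a,np.round(ce),np.round(ray([ce],.136,c)[0],4))
print(shk(0,.1,.136));delta(.503,-.385,.3)
E
```

```text
[0.62579994 0.2747151  0.136     ]
at [0.5974 0.0225 0.4137] yaw x-axis 83.81 tilt [0.0006 0.0001] delta cm [-41.53  -4.99  11.35] w 5.99 grip 0.0 t 9.1
```

View pics/w3.png

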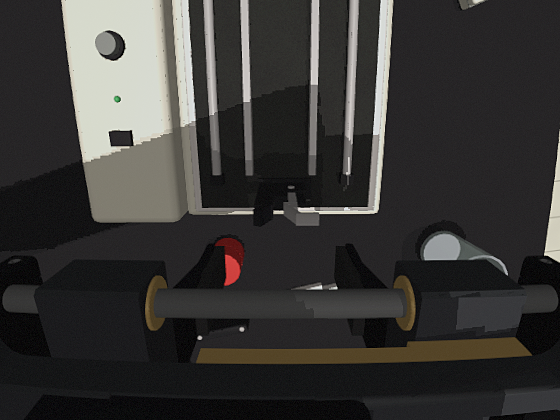

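This view shows the right fork at (285,200), but the placed jar is out of frame above. I'll check it from the top camera once the arm is over the jars.

>>> jog_arm(claw=6.5, steps=[{"delta_pos": [-4.5, 0, 0], "rot": [0, 0, 0]}, {"delta_pos": [-4.5, 0, 0], "rot": [0, 0, 0]}, {"delta_pos": [-4.5, 0, 0], "rot": [0, 0, 0]}, {"delta_pos": [-4.5, 0, 0], "rot": [0, 0, 0]}, {"delta_pos": [-4.5, 0, 0], "rot": [0, 0, 0]}, {"delta_pos": [-4.5, -1, 0], "rot": [0, 0, 0]}, {"delta_pos": [-4, -2, 0], "rot": [0, 0, 0]}, {"delta_pos": [-4, -2, 2], "rot": [0, 0, 0]}, {"delta_pos": [-4, 0, 3], "rot": [0, 0, 0]}, {"delta_pos": [-2.5, 0, 4], "rot": [0, 0, 0]}, {"delta_pos": [0, 0, 2.5], "rot": [0, 0, 0]}, {"delta_pos": [0, 0, 0], "rot": [0, 0, 0]}, {"delta_pos": [0, 0, 0], "rot": [0, 0, 0]}, {"delta_pos": [0, 0, 0], "rot": [0, 0, 0]}])

```text
time: 10.45
tool_pos: [0.5046, -0.3839, 0.3008]
eef_rot: [2.333, 2.1, 0.002]
ft_force: [-0.1, 0.7, 0.4]
width: 0.741
grip_force: 0.0
```

```bash
cat >> h.py <<'E'
def look(n):
    c=manip.camera_params("top");p,d=manip.camera("top");cv2.imwrite(f"pics/{n}.png",p[:,:,::-1]);W=cloud(d,c)
    for lo,hi,z in((.045,.062,.052),(.125,.145,.136)):
        for a,ce in jars(W,p,lo,hi)[0]:
            P=ray([ce],z,c)[0];e=""
            if z>.1: e=np.round(R.from_euler("z",-YAW).apply(P-np.array([.615,.1753,0]))*1000,1)
            print("top",a,np.round(ce),np.round(P,4),e)
    c=manip.camera_params("wrist");p,d=manip.camera("wrist");W=cloud(d,c)
    for a,ce in jars(W,p)[0]:
        if a>300: print("wrist",a,np.round(ce),np.round(ray([ce],.052,c)[0],4))
E
python3 -c "
from h import *
look('t2');delta(.5028,-.385,.2025)"
```

```text
top 114 [382. 220.] [ 0.5042 -0.2724  0.052 ] 
top 155 [194. 170.] [0.6256 0.2751 0.136 ] [ -0.3 100.4 136. ]
wrist 3034 [127.  61.] [ 0.4168 -0.2628  0.052 ]
wrist 3238 [259.  64.] [ 0.5034 -0.2759  0.052 ]
wrist 2180 [175. 219.] [ 0.4281 -0.3749  0.052 ]
wrist 2235 [276. 220.] [ 0.5025 -0.3844  0.052 ]
at [ 0.5041 -0.3844  0.3007] yaw x-axis 83.91 tilt [-0.0013  0.0028] delta cm [-0.06 -0.15  9.82] w 6.51 grip 0.0 t 10.6
```

Jar 1 is standing upright at (0, 100) in the channel. Next is jar 2.

>>> jog_arm(steps=[{"delta_pos": [0, -0.1, 3], "rot": [0, 0, 0]}, {"delta_pos": [0, 0, 4], "rot": [0, 0, 0]}, {"delta_pos": [0, 0, 2.8], "rot": [0, 0, 0]}, {"delta_pos": [0, 0, 0], "rot": [0, 0, 0]}, {"delta_pos": [0, 0, 0], "rot": [0, 0, 0]}])

```text
time: 11.05
tool_pos: [0.5026, -0.385, 0.202]
eef_rot: [2.337, 2.098, 0.001]
ft_force: [0.1, -0.9, 1.1]
width: 0.746
grip_force: 0.0
```

>>> jog_arm(claw=3.5, steps=[{"delta_pos": [0, 0, 0], "rot": [0, 0, 0]}, {"delta_pos": [0, 0, 0], "rot": [0, 0, 0]}, {"delta_pos": [0, 0, 0], "rot": [0, 0, 0]}, {"delta_pos": [0, 0, 0], "rot": [0, 0, 0]}, {"delta_pos": [0, 0, 0], "rot": [0, 0, 0]}, {"delta_pos": [0, 0, -3], "rot": [0, 0, 0]}, {"delta_pos": [0, 0, -4.5], "rot": [0, 0, 0]}, {"delta_pos": [0, 0, -4.5], "rot": [0, 0, 0]}, {"delta_pos": [0, 0, -4.5], "rot": [0, 0, 0]}, {"delta_pos": [0, 0, -4.5], "rot": [0, 0, 0]}, {"delta_pos": [0, 0, 0], "rot": [0, 0, 0]}, {"delta_pos": [0, 0, 0], "rot": [0, 0, 0]}])

```text
time: 12.25
tool_pos: [0.5021, -0.3849, 0.4116]
eef_rot: [2.336, 2.097, 0.001]
ft_force: [0.6, 0.5, -2.0]
width: 0.468
grip_force: 30.0
```

```bash
python3 -c "
from h import *
delta(*shk(0,.05,.32))"
```

```text
at [ 0.5021 -0.3849  0.4116] yaw x-axis 83.82 tilt [-0.0011  0.0017] delta cm [61.92  5.18  9.1 ] w 4.07 grip 30.0 t 12.2
```

>>> jog_arm(steps=[{"delta_pos": [3, 0, 0], "rot": [0, 0, 0]}, {"delta_pos": [4.5, 0, 0], "rot": [0, 0, 0]}, {"delta_pos": [4.5, 0, 0], "rot": [0, 0, 0]}, {"delta_pos": [4.5, 0, 0], "rot": [0, 0, 0]}, {"delta_pos": [4.5, 0, 0], "rot": [0, 0, 0]}, {"delta_pos": [4.5, 0, 0], "rot": [0, 0, 0]}, {"delta_pos": [4.5, 0, 0], "rot": [0, 0, 0]}, {"delta_pos": [4.5, 1, 0], "rot": [0, 0, 0]}, {"delta_pos": [4.5, 2, 0], "rot": [0, 0, 0]}, {"delta_pos": [4.5, 2.2, 0], "rot": [0, 0, 0]}, {"delta_pos": [4.5, 0, 0], "rot": [0, 0, 0]}, {"delta_pos": [4.5, 0, 0], "rot": [0, 0, 0]}, {"delta_pos": [4.5, 0, 0], "rot": [0, 0, 0]}, {"delta_pos": [4, 0, 0], "rot": [0, 0, 0]}, {"delta_pos": [1.4, 0, 3], "rot": [0, 0, 0]}, {"delta_pos": [0, 0, 4], "rot": [0, 0, 0]}, {"delta_pos": [0, 0, 2], "rot": [0, 0, 0]}, {"delta_pos": [0, 0, 0], "rot": [0, 0, 0]}, {"delta_pos": [0, 0, 0], "rot": [0, 0, 0]}])

```text
time: 14.15
tool_pos: [0.6205, 0.2297, 0.319]
eef_rot: [-2.336, -2.098, 0.004]
ft_force: [0.1, 0.3, 1.2]
width: 0.465
grip_force: 30.0
```

```bash
python3 -c "
from h import *
delta(*shk(0,.05,.286))"
```

```text
at [0.6205 0.2297 0.319 ] yaw x-axis 83.83 tilt [-0.0007 -0.0029] delta cm [-0.46  0.05  3.3 ] w 4.05 grip 30.0 t 14.2
```

>>> jog_arm(steps=[{"delta_pos": [-0.5, 0, 0], "rot": [0, 0, 0]}, {"delta_pos": [0, 0, 2], "rot": [0, 0, 0]}, {"delta_pos": [0, 0, 0.8], "rot": [0, 0, 0]}, {"delta_pos": [0, 0, 0.5], "rot": [0, 0, 0]}, {"delta_pos": [0, 0, 0], "rot": [0, 0, 0]}, {"delta_pos": [0, 0, 0], "rot": [0, 0, 0]}])

```text
time: 14.75
tool_pos: [0.6205, 0.2249, 0.2883]
eef_rot: [2.338, 2.098, 0.001]
ft_force: [-0.2, -0.6, -0.7]
width: 0.465
grip_force: 30.0
```

>>> jog_arm(claw=6, steps=[{"delta_pos": [0, 0, 0], "rot": [0, 0, 0]}, {"delta_pos": [0, 0, 0], "rot": [0, 0, 0]}, {"delta_pos": [0, 0, 0], "rot": [0, 0, 0]}, {"delta_pos": [0, 0, 0], "rot": [0, 0, 0]}, {"delta_pos": [0, 0, -3], "rot": [0, 0, 0]}, {"delta_pos": [0, 0, -4.5], "rot": [0, 0, 0]}, {"delta_pos": [0, 0, -4], "rot": [0, 0, 0]}, {"delta_pos": [-4.5, 0, -1], "rot": [0, 0, 0]}, {"delta_pos": [-4.5, 0, 0], "rot": [0, 0, 0]}, {"delta_pos": [-4.5, 0, 0], "rot": [0, 0, 0]}, {"delta_pos": [-4.5, 0, 0], "rot": [0, 0, 0]}, {"delta_pos": [-4.5, 0, 0], "rot": [0, 0, 0]}, {"delta_pos": [-4.5, 0, 0], "rot": [0, 0, 0]}, {"delta_pos": [-4.5, 0, 0], "rot": [0, 0, 0]}, {"delta_pos": [-4.5, 0, 0], "rot": [0, 0, 0]}, {"delta_pos": [-4.5, 0, 0], "rot": [0, 0, 0]}, {"delta_pos": [-4.5, 0, 0], "rot": [0, 0, 0]}, {"delta_pos": [0, 0, 0], "rot": [0, 0, 0]}, {"delta_pos": [0, 0, 0], "rot": [0, 0, 0]}, {"delta_pos": [0, 0, 0], "rot": [0, 0, 0]}])

```text
time: 16.75
tool_pos: [0.5722, -0.2213, 0.4127]
eef_rot: [-2.336, -2.1, -0.001]
ft_force: [0.5, -0.3, -0.5]
width: 0.695
grip_force: 0.0
```

```bash
python3 -c "
from h import *
delta(.428,-.375,.3)"
```

```text
at [ 0.5722 -0.2213  0.4127] yaw x-axis 83.91 tilt [0.0007 0.0002] delta cm [-16.82 -12.71  11.26] w 6.04 grip 0.0 t 16.8
```

>>> jog_arm(claw=6.5, steps=[{"delta_pos": [-3, -2.5, 1], "rot": [0, 0, 0]}, {"delta_pos": [-3.5, -3, 1], "rot": [0, 0, 0]}, {"delta_pos": [-3.5, -3, 1], "rot": [0, 0, 0]}, {"delta_pos": [-3.5, -3, 1], "rot": [0, 0, 0]}, {"delta_pos": [-3.3, -1.2, 3], "rot": [0, 0, 0]}, {"delta_pos": [0, 0, 4], "rot": [0, 0, 0]}, {"delta_pos": [0, 0, 0], "rot": [0, 0, 0]}, {"delta_pos": [0, 0, 0], "rot": [0, 0, 0]}, {"delta_pos": [0, 0, 0], "rot": [0, 0, 0]}])

```text
time: 17.65
tool_pos: [0.4293, -0.3749, 0.3049]
eef_rot: [2.333, 2.1, 0.002]
ft_force: [-0.1, 0.2, -0.2]
width: 0.749
grip_force: 0.0
```

```bash
python3 -c "
from h import *
look('t3');delta(.428,-.375,.2025)"
```

```text
top 144 [383. 220.] [ 0.5024 -0.2754  0.052 ] 
top 92 [376. 249.] [ 0.4184 -0.2565  0.052 ] 
top 155 [192. 170.] [0.6266 0.2784 0.136 ] [  0.4 103.8 136. ]
top 160 [211. 172.] [0.6213 0.2265 0.136 ] [  0.7  51.5 136. ]
wrist 3135 [241.  61.] [ 0.4164 -0.2628  0.052 ]
wrist 3060 [372.  68.] [ 0.503  -0.2761  0.052 ]
wrist 2199 [276. 218.] [ 0.4276 -0.3748  0.052 ]
at [ 0.4289 -0.3753  0.3048] yaw x-axis 83.94 tilt [-0.0016  0.0027] delta cm [ 0.04 -0.12 10.23] w 6.5 grip 0.0 t 17.8
```

>>> jog_arm(steps=[{"delta_pos": [0, -0.1, 3.2], "rot": [0, 0, 0]}, {"delta_pos": [0, 0, 4], "rot": [0, 0, 0]}, {"delta_pos": [0, 0, 3], "rot": [0, 0, 0]}, {"delta_pos": [0, 0, 0], "rot": [0, 0, 0]}, {"delta_pos": [0, 0, 0], "rot": [0, 0, 0]}])

```text
time: 18.25
tool_pos: [0.4273, -0.3759, 0.202]
eef_rot: [2.337, 2.099, 0.001]
ft_force: [0.4, -0.5, 0.9]
width: 0.746
grip_force: 0.0
```

>>> jog_arm(claw=3.5, steps=[{"delta_pos": [0, 0, 0], "rot": [0, 0, 0]}, {"delta_pos": [0, 0, 0], "rot": [0, 0, 0]}, {"delta_pos": [0, 0, 0], "rot": [0, 0, 0]}, {"delta_pos": [0, 0, 0], "rot": [0, 0, 0]}, {"delta_pos": [0, 0, 0], "rot": [0, 0, 0]}, {"delta_pos": [0, 0, -3], "rot": [0, 0, 0]}, {"delta_pos": [0, 0, -4.5], "rot": [0, 0, 0]}, {"delta_pos": [0, 0, -4.5], "rot": [0, 0, 0]}, {"delta_pos": [0, 0, -4.5], "rot": [0, 0, 0]}, {"delta_pos": [0, 0, -4.5], "rot": [0, 0, 0]}, {"delta_pos": [0, 0, 0], "rot": [0, 0, 0]}, {"delta_pos": [0, 0, 0], "rot": [0, 0, 0]}])

```text
time: 19.45
tool_pos: [0.4266, -0.3759, 0.4114]
eef_rot: [2.337, 2.097, 0.0]
ft_force: [-0.2, 0.7, -2.2]
width: 0.469
grip_force: 30.0
```

```bash
python3 -c "
from h import *
delta(*shk(0,0,.32))"
```

```text
at [ 0.4266 -0.3759  0.4114] yaw x-axis 83.81 tilt [-0.0011  0.0015] delta cm [56.84 12.78  9.1 ] w 4.08 grip 30.0 t 19.4
```

>>> jog_arm(steps=[{"delta_pos": [3, 1, 0], "rot": [0, 0, 0]}, {"delta_pos": [4.4, 1.5, 0], "rot": [0, 0, 0]}, {"delta_pos": [4.4, 1.5, 0], "rot": [0, 0, 0]}, {"delta_pos": [4.4, 1.5, 0], "rot": [0, 0, 0]}, {"delta_pos": [4.4, 1.5, 0], "rot": [0, 0, 0]}, {"delta_pos": [4.4, 1.5, 0], "rot": [0, 0, 0]}, {"delta_pos": [4.4, 1.5, 0], "rot": [0, 0, 0]}, {"delta_pos": [4.4, 1.5, 0], "rot": [0, 0, 0]}, {"delta_pos": [4.4, 1.3, 0], "rot": [0, 0, 0]}, {"delta_pos": [4.4, 0, 0], "rot": [0, 0, 0]}, {"delta_pos": [4.4, 0, 0], "rot": [0, 0, 0]}, {"delta_pos": [4.4, 0, 0], "rot": [0, 0, 0]}, {"delta_pos": [4.4, 0, 0], "rot": [0, 0, 0]}, {"delta_pos": [1, 0, 3], "rot": [0, 0, 0]}, {"delta_pos": [0, 0, 4], "rot": [0, 0, 0]}, {"delta_pos": [0, 0, 2], "rot": [0, 0, 0]}, {"delta_pos": [0, 0, 0], "rot": [0, 0, 0]}, {"delta_pos": [0, 0, 0], "rot": [0, 0, 0]}, {"delta_pos": [0, 0, 0], "rot": [0, 0, 0]}])

```text
time: 21.35
tool_pos: [0.6153, 0.1752, 0.3218]
eef_rot: [2.338, 2.098, 0.002]
ft_force: [-0.3, -0.5, -1.0]
width: 0.47
grip_force: 30.0
```

```bash
python3 -c "
from h import *
delta(*shk(0,0,.286))"
```

```text
at [0.6153 0.1752 0.3218] yaw x-axis 83.81 tilt [0.0008 0.0013] delta cm [ 0.   -0.04  3.58] w 4.09 grip 30.0 t 21.4
```

>>> jog_arm(steps=[{"delta_pos": [0, 0, 2], "rot": [0, 0, 0]}, {"delta_pos": [0, 0, 1], "rot": [0, 0, 0]}, {"delta_pos": [0, 0, 0.5], "rot": [0, 0, 0]}, {"delta_pos": [0, 0, 0.1], "rot": [0, 0, 0]}, {"delta_pos": [0, 0, 0], "rot": [0, 0, 0]}, {"delta_pos": [0, 0, 0], "rot": [0, 0, 0]}])

```text
time: 21.95
tool_pos: [0.6151, 0.1752, 0.2854]
eef_rot: [2.338, 2.098, 0.001]
ft_force: [-1.6, -0.2, 2.9]
width: 0.47
grip_force: 30.0
```

>>> jog_arm(claw=6, steps=[{"delta_pos": [0, 0, 0], "rot": [0, 0, 0]}, {"delta_pos": [0, 0, 0], "rot": [0, 0, 0]}, {"delta_pos": [0, 0, 0], "rot": [0, 0, 0]}, {"delta_pos": [0, 0, 0], "rot": [0, 0, 0]}, {"delta_pos": [0, 0, -3], "rot": [0, 0, 0]}, {"delta_pos": [0, 0, -4.5], "rot": [0, 0, 0]}, {"delta_pos": [0, 0, -4], "rot": [0, 0, 0]}, {"delta_pos": [-4.5, 0, -1], "rot": [0, 0, 0]}, {"delta_pos": [-4.5, 0, 0], "rot": [0, 0, 0]}, {"delta_pos": [-4.5, 0, 0], "rot": [0, 0, 0]}, {"delta_pos": [-4.5, 0, 0], "rot": [0, 0, 0]}, {"delta_pos": [-4.5, 0, 0], "rot": [0, 0, 0]}, {"delta_pos": [-4.5, -1, 0], "rot": [0, 0, 0]}, {"delta_pos": [-4.5, -2, 0], "rot": [0, 0, 0]}, {"delta_pos": [-4.5, -2, 0], "rot": [0, 0, 0]}, {"delta_pos": [-4.5, -1.5, 0], "rot": [0, 0, 0]}, {"delta_pos": [-4, 0, 3], "rot": [0, 0, 0]}, {"delta_pos": [0, 0, 4], "rot": [0, 0, 0]}, {"delta_pos": [0, 0, 0], "rot": [0, 0, 0]}, {"delta_pos": [0, 0, 0], "rot": [0, 0, 0]}])

```text
time: 23.95
tool_pos: [0.5027, -0.2594, 0.34]
eef_rot: [-2.336, -2.099, -0.0]
ft_force: [0.7, 0.0, 0.1]
width: 0.691
grip_force: 0.0
```

```bash
python3 -c "
from h import *
look('t4');delta(.5029,-.2760,.2025)"
```

```text
top 157 [192. 170.] [0.6268 0.2783 0.136 ] [  0.6 103.7 136. ]
top 159 [211. 172.] [0.6213 0.2264 0.136 ] [  0.8  51.5 136. ]
top 157 [228. 174.] [0.6159 0.1757 0.136 ] [  0.9   0.5 136. ]
wrist 659 [174. 225.] [ 0.4097 -0.2676  0.052 ]
wrist 694 [280. 233.] [ 0.5021 -0.2853  0.052 ]
at [ 0.5036 -0.2593  0.3418] yaw x-axis 83.94 tilt [-0.0005  0.0026] delta cm [-1.67  0.07 13.93] w 5.97 grip 0.0 t 24.1
```

>>> jog_arm(claw=6.5, steps=[{"delta_pos": [-1.7, 0, 2], "rot": [0, 0, 0]}, {"delta_pos": [0, 0, 4.5], "rot": [0, 0, 0]}, {"delta_pos": [0, 0, 4.3], "rot": [0, 0, 0]}, {"delta_pos": [0, 0, 3], "rot": [0, 0, 0]}, {"delta_pos": [0, 0, 0], "rot": [0, 0, 0]}, {"delta_pos": [0, 0, 0], "rot": [0, 0, 0]}])

```text
time: 24.65
tool_pos: [0.5018, -0.2769, 0.2036]
eef_rot: [2.336, 2.099, 0.001]
ft_force: [1.5, -0.9, -0.1]
width: 0.748
grip_force: 0.0
```

>>> jog_arm(claw=3.5, steps=[{"delta_pos": [0, 0, 0], "rot": [0, 0, 0]}, {"delta_pos": [0, 0, 0], "rot": [0, 0, 0]}, {"delta_pos": [0, 0, 0], "rot": [0, 0, 0]}, {"delta_pos": [0, 0, 0], "rot": [0, 0, 0]}, {"delta_pos": [0, 0, 0], "rot": [0, 0, 0]}, {"delta_pos": [0, 0, -3], "rot": [0, 0, 0]}, {"delta_pos": [0, 0, -4.5], "rot": [0, 0, 0]}, {"delta_pos": [0, 0, -4.5], "rot": [0, 0, 0]}, {"delta_pos": [0, 0, -4.5], "rot": [0, 0, 0]}, {"delta_pos": [0, 0, -4.5], "rot": [0, 0, 0]}, {"delta_pos": [0, 0, 0], "rot": [0, 0, 0]}, {"delta_pos": [0, 0, 0], "rot": [0, 0, 0]}])

```text
time: 25.85
tool_pos: [0.5006, -0.2773, 0.4124]
eef_rot: [2.337, 2.097, 0.001]
ft_force: [-0.0, 0.5, -1.9]
width: 0.468
grip_force: 30.0
```

```bash
python3 -c "
from h import *
delta(*shk(0,-.05,.32))"
```

```text
at [ 0.5006 -0.2773  0.4124] yaw x-axis 83.81 tilt [-0.0009  0.0016] delta cm [41.23  6.48  9.22] w 4.08 grip 30.0 t 25.9
```

>>> jog_arm(steps=[{"delta_pos": [3, 1, 0], "rot": [0, 0, 0]}, {"delta_pos": [4.4, 1.5, 0], "rot": [0, 0, 0]}, {"delta_pos": [4.4, 1.5, 0], "rot": [0, 0, 0]}, {"delta_pos": [4.4, 1.5, 0], "rot": [0, 0, 0]}, {"delta_pos": [4.4, 1, 0], "rot": [0, 0, 0]}, {"delta_pos": [4.4, 0, 0], "rot": [0, 0, 0]}, {"delta_pos": [4.4, 0, 0], "rot": [0, 0, 0]}, {"delta_pos": [4.4, 0, 0], "rot": [0, 0, 0]}, {"delta_pos": [4.4, 0, 0], "rot": [0, 0, 0]}, {"delta_pos": [3, 0, 2], "rot": [0, 0, 0]}, {"delta_pos": [0, 0, 4], "rot": [0, 0, 0]}, {"delta_pos": [0, 0, 3], "rot": [0, 0, 0]}, {"delta_pos": [0, 0, 0], "rot": [0, 0, 0]}, {"delta_pos": [0, 0, 0], "rot": [0, 0, 0]}, {"delta_pos": [0, 0, 0], "rot": [0, 0, 0]}])

```text
time: 27.35
tool_pos: [0.6101, 0.1253, 0.3231]
eef_rot: [2.338, 2.097, 0.003]
ft_force: [0.3, 0.1, -0.8]
width: 0.471
grip_force: 30.0
```

```bash
python3 -c "
from h import *
delta(*shk(0,-.05,.2875))"
```

```text
at [0.6101 0.1253 0.3231] yaw x-axis 83.8 tilt [0.0007 0.0017] delta cm [ 0.02 -0.06  3.56] w 4.1 grip 30.0 t 27.4
```

>>> jog_arm(steps=[{"delta_pos": [0, 0, 2], "rot": [0, 0, 0]}, {"delta_pos": [0, 0, 1], "rot": [0, 0, 0]}, {"delta_pos": [0, 0, 0.5], "rot": [0, 0, 0]}, {"delta_pos": [0, 0, 0.1], "rot": [0, 0, 0]}, {"delta_pos": [0, 0, 0], "rot": [0, 0, 0]}, {"delta_pos": [0, 0, 0], "rot": [0, 0, 0]}])

```text
time: 27.95
tool_pos: [0.6098, 0.1254, 0.2865]
eef_rot: [2.338, 2.098, 0.001]
ft_force: [-0.9, 0.3, 3.9]
width: 0.47
grip_force: 30.0
```

>>> jog_arm(claw=6, steps=[{"delta_pos": [0, 0, 0], "rot": [0, 0, 0]}, {"delta_pos": [0, 0, 0], "rot": [0, 0, 0]}, {"delta_pos": [0, 0, 0], "rot": [0, 0, 0]}, {"delta_pos": [0, 0, 0], "rot": [0, 0, 0]}, {"delta_pos": [0, 0, -3], "rot": [0, 0, 0]}, {"delta_pos": [0, 0, -4.5], "rot": [0, 0, 0]}, {"delta_pos": [0, 0, -4], "rot": [0, 0, 0]}, {"delta_pos": [-4.5, 0, -1], "rot": [0, 0, 0]}, {"delta_pos": [-4.5, 0, 0], "rot": [0, 0, 0]}, {"delta_pos": [-4.5, 0, 0], "rot": [0, 0, 0]}, {"delta_pos": [-4.5, -2, 0], "rot": [0, 0, 0]}, {"delta_pos": [-4.5, -2, 0], "rot": [0, 0, 0]}, {"delta_pos": [-4.5, -2, 0], "rot": [0, 0, 0]}, {"delta_pos": [-4.4, -2, 0], "rot": [0, 0, 0]}, {"delta_pos": [-4, -3, 0], "rot": [0, 0, 0]}, {"delta_pos": [-4, -3, 0], "rot": [0, 0, 0]}, {"delta_pos": [-1.2, -1, 4], "rot": [0, 0, 0]}, {"delta_pos": [0, 0, 4], "rot": [0, 0, 0]}, {"delta_pos": [0, 0, 0], "rot": [0, 0, 0]}, {"delta_pos": [0, 0, 0], "rot": [0, 0, 0]}])

```text
time: 29.95
tool_pos: [0.4171, -0.2618, 0.3313]
eef_rot: [-2.337, -2.099, -0.0]
ft_force: [0.8, 0.3, 0.2]
width: 0.686
grip_force: 0.0
```

```bash
python3 -c "
from h import *
look('t5');delta(.4166,-.2628,.2025)"
```

```text
top 154 [192. 170.] [0.6268 0.2786 0.136 ] [  0.5 104.  136. ]
top 158 [211. 172.] [0.6212 0.2264 0.136 ] [  0.7  51.5 136. ]
top 158 [229. 174.] [0.6157 0.1756 0.136 ] [  0.7   0.4 136. ]
top 161 [246. 177.] [0.6103 0.1272 0.136 ] [  0.5 -48.3 136. ]
wrist 885 [368.  71.] [ 0.4961 -0.1622  0.052 ]
wrist 1813 [277. 208.] [ 0.4161 -0.2621  0.052 ]
at [ 0.4179 -0.2619  0.3328] yaw x-axis 83.89 tilt [-0.001   0.0026] delta cm [-0.09 -0.15 13.03] w 6.02 grip 0.0 t 30.1
```

>>> jog_arm(claw=6.5, steps=[{"delta_pos": [0, -0.1, 2], "rot": [0, 0, 0]}, {"delta_pos": [0, 0, 4.5], "rot": [0, 0, 0]}, {"delta_pos": [0, 0, 4], "rot": [0, 0, 0]}, {"delta_pos": [0, 0, 2.5], "rot": [0, 0, 0]}, {"delta_pos": [0, 0, 0], "rot": [0, 0, 0]}, {"delta_pos": [0, 0, 0], "rot": [0, 0, 0]}])

```text
time: 30.65
tool_pos: [0.4169, -0.2622, 0.2023]
eef_rot: [2.336, 2.098, 0.001]
ft_force: [0.7, 0.0, 1.1]
width: 0.745
grip_force: 0.0
```

>>> jog_arm(claw=3.5, steps=[{"delta_pos": [0, 0, 0], "rot": [0, 0, 0]}, {"delta_pos": [0, 0, 0], "rot": [0, 0, 0]}, {"delta_pos": [0, 0, 0], "rot": [0, 0, 0]}, {"delta_pos": [0, 0, 0], "rot": [0, 0, 0]}, {"delta_pos": [0, 0, 0], "rot": [0, 0, 0]}, {"delta_pos": [0, 0, -3], "rot": [0, 0, 0]}, {"delta_pos": [0, 0, -4.5], "rot": [0, 0, 0]}, {"delta_pos": [0, 0, -4.5], "rot": [0, 0, 0]}, {"delta_pos": [0, 0, -4.5], "rot": [0, 0, 0]}, {"delta_pos": [0, 0, -4.5], "rot": [0, 0, 0]}, {"delta_pos": [0, 0, 0], "rot": [0, 0, 0]}, {"delta_pos": [0, 0, 0], "rot": [0, 0, 0]}])

```text
time: 31.85
tool_pos: [0.4158, -0.2621, 0.4112]
eef_rot: [2.337, 2.097, 0.0]
ft_force: [-0.3, -0.5, -1.5]
width: 0.466
grip_force: 30.0
```

```bash
python3 -c "
from h import *
delta(*shk(0,-.1,.32))"
```

```text
at [ 0.4158 -0.2621  0.4112] yaw x-axis 83.81 tilt [-0.001   0.0015] delta cm [35.64 15.08  9.11] w 4.06 grip 30.0 t 31.9
```

>>> jog_arm(steps=[{"delta_pos": [3, 1, 0], "rot": [0, 0, 0]}, {"delta_pos": [4.2, 1.9, 0], "rot": [0, 0, 0]}, {"delta_pos": [4.2, 1.9, 0], "rot": [0, 0, 0]}, {"delta_pos": [4.2, 1.9, 0], "rot": [0, 0, 0]}, {"delta_pos": [4.2, 1.9, 0], "rot": [0, 0, 0]}, {"delta_pos": [4.2, 1.9, 0], "rot": [0, 0, 0]}, {"delta_pos": [4.2, 1.9, 0], "rot": [0, 0, 0]}, {"delta_pos": [4.2, 1.9, 0], "rot": [0, 0, 0]}, {"delta_pos": [3.5, 0.8, 0], "rot": [0, 0, 0]}, {"delta_pos": [0, 0, 3], "rot": [0, 0, 0]}, {"delta_pos": [0, 0, 4], "rot": [0, 0, 0]}, {"delta_pos": [0, 0, 2], "rot": [0, 0, 0]}, {"delta_pos": [0, 0, 0], "rot": [0, 0, 0]}, {"delta_pos": [0, 0, 0], "rot": [0, 0, 0]}, {"delta_pos": [0, 0, 0], "rot": [0, 0, 0]}])

```text
time: 33.35
tool_pos: [0.6048, 0.0788, 0.3217]
eef_rot: [2.338, 2.098, 0.002]
ft_force: [0.5, 0.0, -0.7]
width: 0.465
grip_force: 30.0
```

```bash
python3 -c "
from h import *
delta(*shk(0,-.097,.286))"
```

```text
at [0.6048 0.0788 0.3217] yaw x-axis 83.82 tilt [0.0006 0.0013] delta cm [ 0.   -0.04  3.57] w 4.05 grip 30.0 t 33.4
```

>>> jog_arm(steps=[{"delta_pos": [0, 0, 2], "rot": [0, 0, 0]}, {"delta_pos": [0, 0, 1], "rot": [0, 0, 0]}, {"delta_pos": [0, 0, 0.5], "rot": [0, 0, 0]}, {"delta_pos": [0, 0, 0.1], "rot": [0, 0, 0]}, {"delta_pos": [0, 0, 0], "rot": [0, 0, 0]}, {"delta_pos": [0, 0, 0], "rot": [0, 0, 0]}])

```text
time: 33.95
tool_pos: [0.6047, 0.0787, 0.2853]
eef_rot: [2.338, 2.098, 0.001]
ft_force: [-0.6, -1.5, 2.3]
width: 0.467
grip_force: 30.0
```

>>> jog_arm(claw=6, steps=[{"delta_pos": [0, 0, 0], "rot": [0, 0, 0]}, {"delta_pos": [0, 0, 0], "rot": [0, 0, 0]}, {"delta_pos": [0, 0, 0], "rot": [0, 0, 0]}, {"delta_pos": [0, 0, 0], "rot": [0, 0, 0]}, {"delta_pos": [0, 0, -3], "rot": [0, 0, 0]}, {"delta_pos": [0, 0, -4.5], "rot": [0, 0, 0]}, {"delta_pos": [0, 0, -4.5], "rot": [0, 0, 0]}, {"delta_pos": [-4, 0, 0], "rot": [0, 0, 0]}, {"delta_pos": [-4.5, 0, 0], "rot": [0, 0, 0]}, {"delta_pos": [-4.5, 0, 0], "rot": [0, 0, 0]}, {"delta_pos": [-4.5, -2, 0], "rot": [0, 0, 0]}, {"delta_pos": [-4.5, -2, 0], "rot": [0, 0, 0]}, {"delta_pos": [-3, -3.5, 0], "rot": [0, 0, 0]}, {"delta_pos": [0, 0, 0], "rot": [0, 0, 8]}, {"delta_pos": [0, 0, 0], "rot": [0, 0, 8]}, {"delta_pos": [0, 0, 0], "rot": [0, 0, 8]}, {"delta_pos": [0, 0, 0], "rot": [0, 0, 8]}, {"delta_pos": [0, 0, 0], "rot": [0, 0, 8]}, {"delta_pos": [0, 0, 0], "rot": [0, 0, 8]}, {"delta_pos": [0, 0, 0], "rot": [0, 0, 8]}])

```text
time: 35.95
tool_pos: [0.503, -0.1618, 0.4046]
eef_rot: [3.052, 0.747, 0.0]
ft_force: [0.1, 1.2, -0.2]
width: 0.691
grip_force: 0.0
```

>>> jog_arm(steps=[{"delta_pos": [0, 0, 0], "rot": [0, 0, 8]}, {"delta_pos": [0, 0, 0], "rot": [0, 0, 8]}, {"delta_pos": [0, 0, 0], "rot": [0, 0, 4]}, {"delta_pos": [0, 0, 0], "rot": [0, 0, 0]}, {"delta_pos": [0, 0, 0], "rot": [0, 0, 0]}])

```text
time: 36.45
tool_pos: [0.503, -0.1618, 0.4046]
eef_rot: [3.134, 0.218, 0.0]
ft_force: [-0.6, 0.4, 1.5]
width: 0.69
grip_force: 0.0
```

```bash
python3 - <<'E'
from h import *
look('t6');delta(.5012,-.1601,.35);print(np.round(manip.observe()["joint_pos"],2))
c=manip.camera_params("wrist");p,d=manip.camera("wrist");cv2.imwrite("pics/w4.png",p[:,:,::-1])
W=cloud(d,c);m=(W[...,2]>.03)&(W[...,2]<.06)
np.savez("w4.npz",p=p,d=d,T=c["T"])
E
```

```text
top 157 [192. 170.] [0.6268 0.2784 0.136 ] [  0.6 103.8 136. ]
top 159 [211. 172.] [0.6213 0.2265 0.136 ] [  0.8  51.6 136. ]
top 157 [228. 174.] [0.6157 0.1757 0.136 ] [  0.7   0.5 136. ]
top 159 [246. 177.] [0.6103 0.1274 0.136 ] [  0.5 -48.1 136. ]
top 160 [263. 179.] [0.6056 0.0785 0.136 ] [  1.1 -97.2 136. ]
at [ 0.503  -0.1618  0.4046] yaw x-axis 7.92 tilt [ 0. -0.] delta cm [-0.16 -0.2   5.46] w 6.0 grip 0.0 t 36.5
[ 0.65  0.12 -0.46  1.74  0.05  1.3  -1.25]
```

View pics/w4.png

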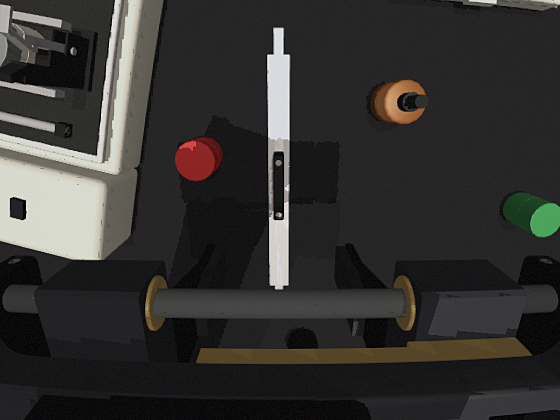

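View pics/t6.png

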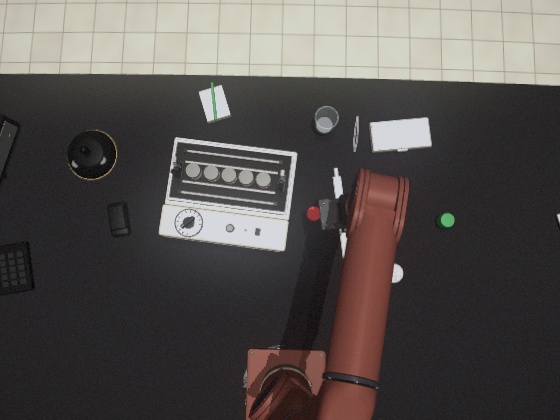

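All five jars stand in a row in the channel, at top-view columns 193–263, row ~175. The wrist view shows the bar upright along column ~279, with its rib at rows 152–220. I'll fit its pose.

```bash
python3 - <<'E'
from h import *
z=np.load("w4.npz");c=manip.camera_params("wrist");c["T"]=z["T"];W=cloud(z["d"],c)
v,u=np.mgrid[:420,:560]
reg=(u>255)&(u<305)&(v>20)&(v<290)
for nm,m,zz in(("rib",reg&(W[...,2]>.042)&(W[...,2]<.058)&(v<235),.05),("bar",reg&(W[...,2]>.005)&(W[...,2]<.015)&(z["p"].min(-1)>90),.01)):
    P=ray(np.c_[u[m],v[m]],zz,c)[:,:2]*1000
    r=cv2.minAreaRect(P.astype(np.float32));print(nm,m.sum(),np.round(r[0],1),np.round(r[1],1),round(r[2],2), "z",np.median(W[m][:,2]))
    if nm=="bar":
        a=np.polyfit(P[:,0],P[:,1],1);print("line ang",np.degrees(np.arctan(a[0])),"far end x",P[:,0].max(),"y at",np.polyval(a,500))
b=P[(u[m]*0+v[m])<57]
print("tongue end", P[P[:,0]>P[:,0].max()-3].mean(0))
row=[(r,(u[(v==r)&m].max()-u[(v==r)&m].min())) for r in range(26,70,2) if ((v==r)&m).any()];print(row)
E
```

```text
rib 726 [ 503.1 -160.2] [69.1 11.4] 8.04 z 0.04996966324743024
bar 4214 [ 512.2 -159.1] [304.9  24. ] 7.82 z 0.010045701463675866
line ang 7.816446625149574 far end x 663.837003324859 y at -160.90161426123035
tongue end [ 662.27862264 -138.48118367]
[(30, np.int64(9)), (32, np.int64(9)), (34, np.int64(9)), (36, np.int64(9)), (38, np.int64(9)), (40, np.int64(9)), (42, np.int64(9)), (44, np.int64(9)), (46, np.int64(9)), (48, np.int64(9)), (50, np.int64(9)), (52, np.int64(9)), (54, np.int64(9)), (56, np.int64(21)), (58, np.int64(21)), (60, np.int64(21)), (62, np.int64(21)), (64, np.int64(21)), (66, np.int64(22)), (68, np.int64(22))]
```

>>> jog_arm(claw=4, steps=[{"delta_pos": [0, -0.1, 3], "rot": [0, 0, 0]}, {"delta_pos": [0, 0, 4.5], "rot": [0, 0, 0]}, {"delta_pos": [0, 0, 4.5], "rot": [0, 0, 0]}, {"delta_pos": [0, 0, 4.3], "rot": [0, 0, 0]}, {"delta_pos": [0, 0, 3], "rot": [0, 0, 0]}, {"delta_pos": [0, 0, 1.5], "rot": [0, 0, 0]}, {"delta_pos": [0, 0, 0], "rot": [0, 0, 0]}, {"delta_pos": [0, 0, 0], "rot": [0, 0, 0]}, {"delta_pos": [0, 0, 0], "rot": [0, 0, 0]}])

```text
time: 37.5
tool_pos: [0.5038, -0.1611, 0.1984]
eef_rot: [3.133, 0.214, 0.004]
ft_force: [0.0, -0.0, 0.4]
width: 0.459
grip_force: 0.0
```

```bash
python3 -c "
from h import *
delta(.5025,-.1605,.1965)"
```

```text
at [ 0.5038 -0.1611  0.1984] yaw x-axis 7.82 tilt [0.0026 0.0014] delta cm [-0.12 -0.08  0.19] w 3.99 grip 0.0 t 37.5
```

>>> jog_arm(claw=0.5, steps=[{"delta_pos": [-0.1, -0.1, 0.2], "rot": [0, 0, 0]}, {"delta_pos": [0, 0, 0], "rot": [0, 0, 0]}, {"delta_pos": [0, 0, 0], "rot": [0, 0, 0]}, {"delta_pos": [0, 0, 0], "rot": [0, 0, 0]}, {"delta_pos": [0, 0, 0], "rot": [0, 0, 0]}, {"delta_pos": [0, 0, 0], "rot": [0, 0, 0]}])

```text
time: 38.1
tool_pos: [0.5018, -0.1601, 0.1948]
eef_rot: [3.134, 0.214, 0.0]
ft_force: [-0.9, -0.7, 2.0]
width: 0.137
grip_force: 30.0
```

>>> jog_arm(steps=[{"delta_pos": [0, 0, -2], "rot": [0, 0, 0]}, {"delta_pos": [0, 0, -4], "rot": [0, 0, 0]}, {"delta_pos": [0, 0, -4], "rot": [0, 0, 0]}, {"delta_pos": [0, 0, -4], "rot": [0, 0, 0]}, {"delta_pos": [0, 0, -4], "rot": [0, 0, 0]}, {"delta_pos": [0, 0, -4], "rot": [0, 0, 0]}, {"delta_pos": [0, 0, 0], "rot": [0, 0, 0]}, {"delta_pos": [0, 0, 0], "rot": [0, 0, 0]}])

```text
time: 38.9
tool_pos: [0.5017, -0.16, 0.4146]
eef_rot: [3.134, 0.214, 0.001]
ft_force: [0.0, -0.3, -4.2]
width: 0.135
grip_force: 30.0
```

```bash
python3 - <<'E'
from h import *
c=manip.camera_params("wrist");p,d=manip.camera("wrist");cv2.imwrite("pics/w5.png",p[:,:,::-1]);W=cloud(d,c)
delta(*shk(0,0,.42))
s=manip.observe();L=R.from_rotvec(s["eef_rot"]).inv().apply(W.reshape(-1,3)-s["tool_pos"]).reshape(W.shape)
m=(abs(L[...,1])<.03)&(L[...,2]>.16)&(L[...,2]<.21)&(L[...,0]>.06)
for q in range(3): print(np.round(np.percentile(L[m][:,q],[.2,2,50,98,99.8]),4))
x=L[m][:,0];e=L[m&(L[...,0]>.142)];b=L[m&(L[...,0]>.08)&(L[...,0]<.13)];print("end y",e[:,1].mean(),e[:,2].mean(),"body y",b[:,1].mean(),b[:,2].mean(),"body end",np.percentile(L[m&(abs(L[...,1])>.008)][:,0],99.5))
E
```

```text
at [ 0.5014 -0.16    0.4134] yaw x-axis 7.82 tilt [-0.0015 -0.0006] delta cm [ 15.81 -31.67  -0.66] w 1.2 grip 30.0 t 39.0
[0.0601 0.0616 0.0975 0.1287 0.1299]
[-0.011  -0.0104  0.0012  0.0125  0.013 ]
[0.1813 0.1819 0.1833 0.1846 0.1853]
end y nan nan body y 0.001076906831781177 0.18322885031039715 body end 0.12967226288700562<stdin>:7: RuntimeWarning: Mean of empty slice.
  ret = ret.dtype.type(ret / rcount)
```

>>> jog_arm(steps=[{"delta_pos": [0.8, -1.6, 0], "rot": [0, 0, 0]}, {"delta_pos": [1.6, -3.2, 0], "rot": [0, 0, 0]}, {"delta_pos": [1.6, -3.2, 0], "rot": [0, 0, 0]}, {"delta_pos": [1.6, -3.2, 0], "rot": [0, 0, 0]}, {"delta_pos": [1.6, -3.2, 0], "rot": [0, 0, 0]}, {"delta_pos": [1.6, -3.2, 0], "rot": [0, 0, 0]}, {"delta_pos": [1.6, -3.2, 0], "rot": [0, 0, 0]}, {"delta_pos": [1.6, -3.2, 0], "rot": [0, 0, 0]}, {"delta_pos": [1.6, -3.2, 0], "rot": [0, 0, 0]}, {"delta_pos": [1.6, -3.2, 0], "rot": [0, 0, 0]}, {"delta_pos": [0.6, -1.3, 0], "rot": [0, 0, 0]}, {"delta_pos": [0, 0, 0], "rot": [0, 0, -6]}, {"delta_pos": [0, 0, 0], "rot": [0, 0, -8]}, {"delta_pos": [0, 0, 0], "rot": [0, 0, -8]}, {"delta_pos": [0, 0, 0], "rot": [0, 0, -8]}, {"delta_pos": [0, 0, 0], "rot": [0, 0, -8]}, {"delta_pos": [0, 0, 0], "rot": [0, 0, -8]}, {"delta_pos": [0, 0, 0], "rot": [0, 0, -8]}, {"delta_pos": [0, 0, 0], "rot": [0, 0, -8]}, {"delta_pos": [0, 0, 0], "rot": [0, 0, -8]}])

```text
time: 40.95
tool_pos: [0.615, 0.1747, 0.4126]
eef_rot: [-2.439, -1.979, 0.005]
ft_force: [0.5, -0.2, -3.3]
width: 0.137
grip_force: 30.0
```

>>> jog_arm(steps=[{"delta_pos": [0, 0, 0], "rot": [0, 0, -6]}, {"delta_pos": [0, 0, 0], "rot": [0, 0, 0]}, {"delta_pos": [0, 0, 0], "rot": [0, 0, 0]}, {"delta_pos": [0, 0, 0], "rot": [0, 0, 0]}])

```text
time: 41.35
tool_pos: [0.6151, 0.1752, 0.414]
eef_rot: [-2.341, -2.095, 0.002]
ft_force: [-0.4, -0.9, -2.6]
width: 0.137
grip_force: 30.0
```

```bash
python3 - <<'E'
from h import *
delta(*shk(0,0,.39))
p,d=manip.camera("scene");c=manip.camera_params("scene");np.savez("s7.npz",p=p,d=d)
cv2.imwrite("pics/s7.png",cv2.resize(p[130:300,200:430,::-1],None,fx=3,fy=3,interpolation=2))
c=manip.camera_params("wrist");p,d=manip.camera("wrist");cv2.imwrite("pics/w7.png",p[:,:,::-1]);np.savez("w7.npz",p=p,d=d,T=c["T"])
E
```

```text
at [0.6151 0.1752 0.414 ] yaw x-axis 83.66 tilt [-0.0005 -0.0009] delta cm [ 0.01 -0.01  2.4 ] w 1.19 grip 30.0 t 41.4
```

View pics/w7.png

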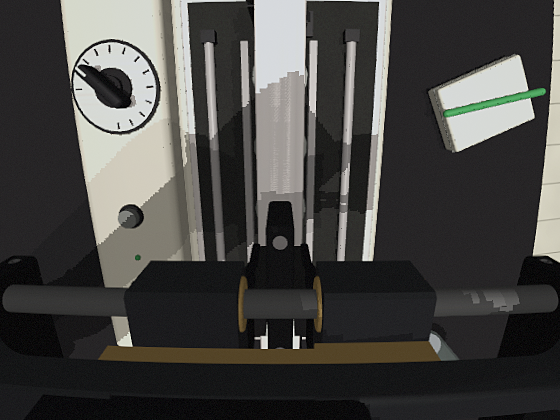

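The bar hangs straight along the channel (columns 255–305). The key wing runs from about (80,68) to (128,103) on the dial centred near (116,86). I'll check the rail line and dial centre against the bar.

```bash
python3 - <<'E'
from h import *
z=np.load("w7.npz");c=manip.camera_params("wrist");c["T"]=z["T"];W=cloud(z["d"],c);p=z["p"]
toS=lambda P:(P-np.array([.615,.1753,0]))@R.from_euler("z",YAW).as_matrix()
S=toS(W);x,y,h=S[...,0],S[...,1],S[...,2]
for lo,hi in((-.08,-.045),(-.04,-.015),(.015,.04),(.045,.08)):
    m=(x>lo)&(x<hi)&(h>.09)&(h<.104)&(y<.16)
    if m.sum()>30: print("rail",m.sum(),[np.median(x[m&(abs(y-q)<.01)]).round(4) for q in(.06,.08,.1,.12)],np.median(h[m]))
m=(h>.2)&(h<.26)&(abs(x)<.03)&(y>.06)
for q in(.08,.1,.12): k=m&(abs(y-q)<.008);print("bar",q,k.sum(),x[k].min().round(4) if k.any() else 0,x[k].max().round(4) if k.any() else 0,np.median(h[k]))
# dial ring: dark thin outer ring -> ellipse of bright/dark on head
roi=p[20:150,55:175];g=cv2.cvtColor(roi,cv2.COLOR_RGB2GRAY)
ct,_=cv2.findContours((g<90).astype(np.uint8),cv2.RETR_EXTERNAL,cv2.CHAIN_APPROX_NONE)
for k in sorted(ct,key=len)[-2:]:
    P=toS(ray(k.reshape(-1,2)+[55,20],.093,c))[:,:2]*1000
    print("dial",len(k),cv2.minEnclosingCircle(P.astype(np.float32)))
m=(h>.108)&(h<.132)&(x<-.1)&(x>-.2)&(y>.06)&(y<.14)
v,u=np.nonzero(m);P=toS(ray(np.c_[u,v],.124,c))[:,:2]*1000
print("key",m.sum(),cv2.minAreaRect(P.astype(np.float32)),np.percentile(h[m],[2,50,98]))
E
```

```text
rail 2024 [np.float64(-0.0591), np.float64(-0.0594), np.float64(-0.0597), np.float64(-0.0594)] 0.09441213616614189
rail 1572 [np.float64(-0.0291), np.float64(-0.0284), np.float64(-0.0287), np.float64(-0.0287)] 0.09801701468738652
rail 1650 [np.float64(0.0284), np.float64(0.0285), np.float64(0.0285), np.float64(0.0287)] 0.09796942425860106
rail 2112 [np.float64(0.0614), np.float64(0.0612), np.float64(0.0608), np.float64(0.0611)] 0.09449678081612053
bar 0.08 1658 -0.0115 0.0126 0.22948720498820768
bar 0.1 1805 -0.0111 0.0128 0.2294536802951546
bar 0.12 1937 -0.0112 0.013 0.22941758389827113
dial 55 ((-96.27069091796875, 56.590660095214844), 12.16805648803711)
dial 538 ((-170.8631134033203, 97.57049560546875), 66.1771011352539)
key 957 ((-141.9222869873047, 99.68993377685547), (13.967456817626953, 50.734893798828125), 46.789485931396484) [0.10910963 0.12258276 0.12488626]
```

View pics/s7.png

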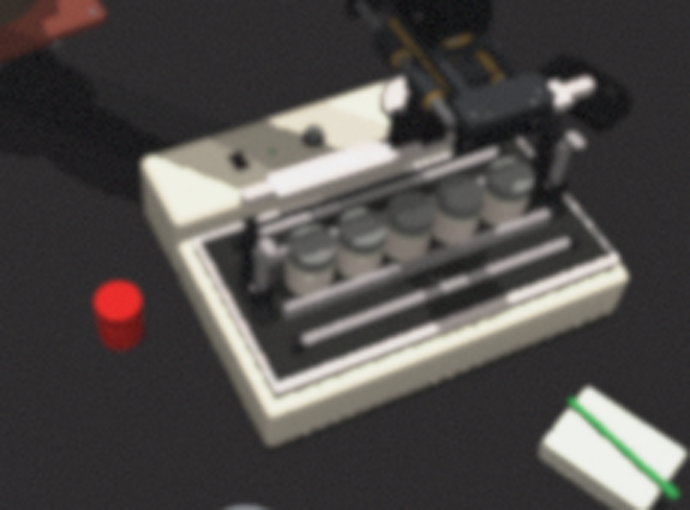

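The jars are upright and the bar is centred over the channel within 1 mm. Lowering it now.

>>> jog_arm(steps=[{"delta_pos": [0, -0.1, 1.5], "rot": [0, 0, 0]}, {"delta_pos": [0, 0, 2], "rot": [0, 0, 0]}, {"delta_pos": [0, 0, 1], "rot": [0, 0, 0]}, {"delta_pos": [0, 0, 0.6], "rot": [0, 0, 0]}, {"delta_pos": [0, 0, 0], "rot": [0, 0, 0]}, {"delta_pos": [0, 0, 0], "rot": [0, 0, 0]}])

```text
time: 42.05
tool_pos: [0.6143, 0.1758, 0.3641]
eef_rot: [2.338, 2.098, 0.001]
ft_force: [0.6, 0.7, -2.6]
width: 0.138
grip_force: 30.0
```

>>> jog_arm(steps=[{"delta_pos": [0, 0, 0.3], "rot": [0, 0, 0]}, {"delta_pos": [0, 0, 0.3], "rot": [0, 0, 0]}, {"delta_pos": [0, 0, 0.3], "rot": [0, 0, 0]}, {"delta_pos": [0, 0, 0], "rot": [0, 0, 0]}, {"delta_pos": [0, 0, 0], "rot": [0, 0, 0]}])

```text
time: 42.55
tool_pos: [0.6139, 0.1758, 0.3544]
eef_rot: [-2.337, -2.098, 0.001]
ft_force: [-2.0, 0.9, -2.9]
width: 0.135
grip_force: 30.0
```

>>> jog_arm(steps=[{"delta_pos": [0, 0, 0.3], "rot": [0, 0, 0]}, {"delta_pos": [0, 0, 0.3], "rot": [0, 0, 0]}, {"delta_pos": [0, 0, 0.2], "rot": [0, 0, 0]}, {"delta_pos": [0, 0, 0], "rot": [0, 0, 0]}])

```text
time: 42.95
tool_pos: [0.6138, 0.1758, 0.346]
eef_rot: [-2.337, -2.098, 0.001]
ft_force: [-4.1, 3.1, -3.1]
width: 0.133
grip_force: 30.0
```

>>> jog_arm(steps=[{"delta_pos": [0, 0, 0.3], "rot": [0, 0, 0]}, {"delta_pos": [0, 0, 0.3], "rot": [0, 0, 0]}, {"delta_pos": [0, 0, 0], "rot": [0, 0, 0]}])

```text
time: 43.25
tool_pos: [0.6139, 0.1756, 0.3398]
eef_rot: [-2.337, -2.098, 0.002]
ft_force: [-4.2, 1.4, -4.7]
width: 0.138
grip_force: 30.0
```

>>> jog_arm(steps=[{"delta_pos": [0, 0, 0.3], "rot": [0, 0, 0]}, {"delta_pos": [0, 0, 0.2], "rot": [0, 0, 0]}, {"delta_pos": [0, 0, 0], "rot": [0, 0, 0]}])

```text
time: 43.55
tool_pos: [0.6144, 0.1752, 0.335]
eef_rot: [2.338, 2.098, -0.0]
ft_force: [-1.6, 1.0, -7.6]
width: 0.136
grip_force: 30.0
```

>>> jog_arm(steps=[{"delta_pos": [0, 0, 0.2], "rot": [0, 0, 0]}, {"delta_pos": [0, 0, 0.2], "rot": [0, 0, 0]}, {"delta_pos": [0, 0, 0], "rot": [0, 0, 0]}])

```text
time: 43.85
tool_pos: [0.6147, 0.1753, 0.3328]
eef_rot: [2.338, 2.096, 0.002]
ft_force: [-3.1, -2.3, 4.6]
width: 0.138
grip_force: 30.0
```

```bash
python3 - <<'E'
from h import *
delta(*shk(0,0,.3315));print(np.round(manip.observe()["ft_force"],1))
p,d=manip.camera("scene");c=manip.camera_params("scene");np.savez("s8.npz",p=p,d=d)
S=(cloud(d,c)-np.array([.615,.1753,0]))@R.from_euler("z",YAW).as_matrix();x,y,h=np.moveaxis(S,-1,0)
for s in(-1,1):
    m=(abs(y*s-.158)<.006)&(x>-.006)&(x<.0025)&(h>.1);print(s,m.sum(),np.round(np.percentile(h[m],[5,50,95]),4) if m.any() else "")
m=(abs(y+.11)<.02)&(abs(x)<.011)&(h>.14);print("body top",m.sum(),np.median(h[m]))
E
```

```text
at [0.6147 0.1753 0.3328] yaw x-axis 83.77 tilt [-0.0002  0.0019] delta cm [0.01 0.03 0.13] w 1.2 grip 30.0 t 43.9
[-3.1 -2.3  4.6]
-1 28 [0.1084 0.1458 0.1539]
1 0 
body top 124 0.1492194171971889
```

>>> jog_arm(steps=[{"delta_pos": [0, 0, 0.1], "rot": [0, 0, 0]}, {"delta_pos": [0, 0, 0.1], "rot": [0, 0, 0]}, {"delta_pos": [0, 0, 0], "rot": [0, 0, 0]}, {"delta_pos": [0, 0, 0], "rot": [0, 0, 0]}])

```text
time: 44.3
tool_pos: [0.6146, 0.1754, 0.3327]
eef_rot: [2.337, 2.095, 0.002]
ft_force: [-8.1, -5.8, 20.0]
width: 0.135
grip_force: 30.0
```

>>> jog_arm(claw=3.5, steps=[{"delta_pos": [0, 0, 0], "rot": [0, 0, 0]}, {"delta_pos": [0, 0, 0], "rot": [0, 0, 0]}, {"delta_pos": [0, 0, 0], "rot": [0, 0, 0]}, {"delta_pos": [0, 0, -3], "rot": [0, 0, 0]}, {"delta_pos": [0, 0, -4], "rot": [0, 0, 0]}, {"delta_pos": [0, 0, -4], "rot": [0, 0, 0]}, {"delta_pos": [-4, 0, 0], "rot": [0, 0, 0]}, {"delta_pos": [-4.5, 0, 0], "rot": [0, 0, 0]}, {"delta_pos": [-4.5, 0, 0], "rot": [0, 0, 0]}, {"delta_pos": [-4.5, 0, 0], "rot": [0, 0, 0]}, {"delta_pos": [-4, -3, 0], "rot": [0, 0, 0]}, {"delta_pos": [0, -4.5, 0], "rot": [0, 0, 0]}, {"delta_pos": [0, -4.5, 0], "rot": [0, 0, 0]}, {"delta_pos": [0, -2.5, 0], "rot": [0, 0, 0]}, {"delta_pos": [0, 0, 0], "rot": [0, 0, 0]}, {"delta_pos": [0, 0, 0], "rot": [0, 0, 0]}])

```text
time: 45.9
tool_pos: [0.4468, -0.0227, 0.4399]
eef_rot: [2.337, 2.096, -0.001]
ft_force: [0.5, -0.5, 0.6]
width: 0.399
grip_force: 0.0
```

```bash
python3 - <<'E'
from h import *
delta(*shk(-.146,.1,.3315));print(np.round(manip.observe()["joint_pos"],2))
p,d=manip.camera("scene");c=manip.camera_params("scene");np.savez("s9.npz",p=p,d=d)
cv2.imwrite("pics/s9.png",cv2.resize(p[140:260,240:420,::-1],None,fx=4,fy=4,interpolation=2))
S=(cloud(d,c)-np.array([.615,.1753,0]))@R.from_euler("z",YAW).as_matrix();x,y,h=np.moveaxis(S,-1,0)
for s in(-1,1):
    for nm,a,b in(("tongue out",.156,.164),("body",.09,.13)):
        m=(y*s>a)&(y*s<b)&(abs(x)<.005 if a>.14 else abs(x)<.011)&(h>.13)&(h<.2);print(s,nm,m.sum(),np.round(np.percentile(h[m],[10,50,90]),4) if m.any() else "")
    m=(abs(y*s-.15)<.006)&(x>-.01)&(x<.03)&(h>.13);print("jaw/fork",m.sum(),np.round(np.c_[x[m],y[m],h[m]][::6],3).tolist())
c=manip.camera_params("wrist");p,d=manip.camera("wrist");cv2.imwrite("pics/w9.png",p[:,:,::-1]);np.savez("w9.npz",p=p,d=d,T=c["T"])
E
```

```text
at [ 0.4468 -0.0227  0.4399] yaw x-axis 83.76 tilt [-0.0016  0.0013] delta cm [31.52 -0.05 10.79] w 3.47 grip 0.0 t 45.9
[ 0.89 -0.09 -0.87  1.84 -0.07  1.36 -0.07]
-1 tongue out 16 [0.1416 0.1477 0.1495]
-1 body 142 [0.1405 0.1491 0.1513]
jaw/fork 86 [[-0.01, -0.154, 0.166], [0.009, -0.15, 0.182], [0.011, -0.151, 0.18], [0.013, -0.154, 0.181], [-0.008, -0.152, 0.151], [0.018, -0.148, 0.179], [0.007, -0.151, 0.163], [-0.002, -0.154, 0.151], [0.022, -0.15, 0.177], [0.011, -0.15, 0.16], [0.008, -0.145, 0.15], [0.001, -0.153, 0.138], [0.007, -0.153, 0.14], [0.009, -0.154, 0.139], [0.01, -0.148, 0.133]]
1 tongue out 1 [0.1404 0.1404 0.1404]
1 body 110 [0.1402 0.1475 0.1499]
jaw/fork 67 [[-0.01, 0.153, 0.162], [0.011, 0.154, 0.178], [0.014, 0.148, 0.179], [0.008, 0.149, 0.168], [-0.009, 0.15, 0.149], [0.019, 0.145, 0.178], [0.001, 0.144, 0.157], [0.009, 0.147, 0.16], [0.009, 0.153, 0.153], [0.01, 0.15, 0.147], [0.01, 0.146, 0.141], [0.01, 0.148, 0.132]]
```

View pics/s9.png

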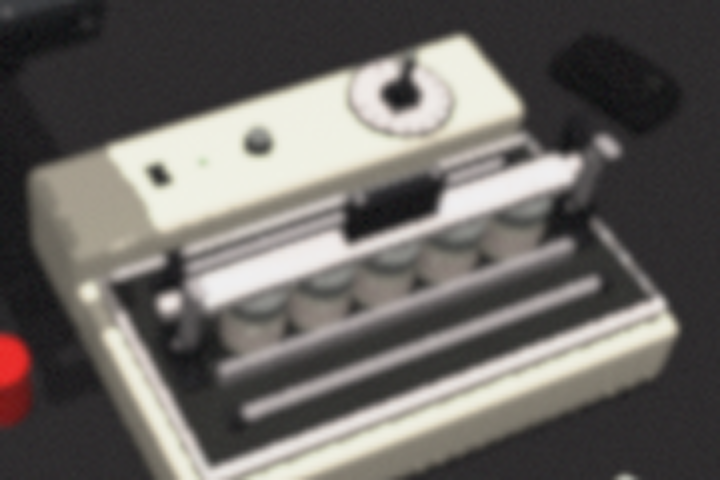

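View pics/w9.png

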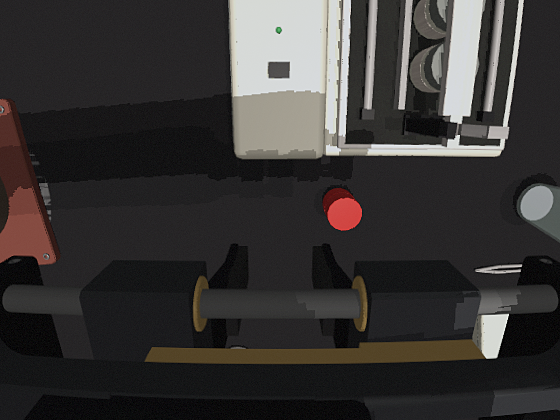

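The bar is home: body top ~148–149 mm at both ends, the jaws stand alike over the tongues, and the press reached 20 N with no further travel. The jars are upright under it. Next I go above the key.

>>> jog_arm(steps=[{"delta_pos": [3, 0, 0], "rot": [0, 0, 0]}, {"delta_pos": [4.5, 0, 0], "rot": [0, 0, 0]}, {"delta_pos": [4.5, 0, 0], "rot": [0, 0, 0]}, {"delta_pos": [4.5, 0, 0], "rot": [0, 0, 0]}, {"delta_pos": [4.5, 0, 0], "rot": [0, 0, 0]}, {"delta_pos": [4.5, 0, 0], "rot": [0, 0, 0]}, {"delta_pos": [4, 0, 0], "rot": [0, 0, 0]}, {"delta_pos": [2, 0, 3], "rot": [0, 0, 0]}, {"delta_pos": [0, 0, 0], "rot": [0, 0, -8]}, {"delta_pos": [0, 0, 0], "rot": [0, 0, -8]}, {"delta_pos": [0, 0, 0], "rot": [0, 0, -8]}, {"delta_pos": [0, 0, 0], "rot": [0, 0, -8]}, {"delta_pos": [0, 0, 0], "rot": [0, 0, -8]}, {"delta_pos": [0, 0, 0], "rot": [0, 0, -8]}, {"delta_pos": [0, 0, 0], "rot": [0, 0, 0]}, {"delta_pos": [0, 0, 0], "rot": [0, 0, 0]}])

```text
time: 47.6
tool_pos: [0.4814, 0.2908, 0.4092]
eef_rot: [-1.288, -2.864, -0.001]
ft_force: [0.2, -0.3, 0.1]
width: 0.408
grip_force: 0.0
```

```bash
cat >> h.py <<'E'
def toS(P): return (P-np.array([.615,.1753,0]))@R.from_euler("z",YAW).as_matrix()
def key(n):
    c=manip.camera_params("wrist");p,d=manip.camera("wrist");cv2.imwrite(f"pics/{n}.png",p[:,:,::-1]);W=cloud(d,c)
    x,y,h=np.moveaxis(toS(W),-1,0)
    m=(h>.119)&(h<.128)&(np.hypot(x+.146,y-.1)<.035)
    n_,l,st,_=cv2.connectedComponentsWithStats(m.astype(np.uint8))
    v,u=np.nonzero(l==1+np.argmax(st[1:,4]));P=toS(ray(np.c_[u,v],.124,c))[:,:2]*1000
    r=cv2.minAreaRect(P.astype(np.float32));q=P-P.mean(0);w=np.linalg.eigh(q.T@q)[1][:,1]
    print("key",len(u),np.round(r[0],1),np.round(r[1],1),round(r[2],1),"pca deg",np.degrees(np.arctan2(w[1],w[0]))%180,"px",u.mean().round(),v.mean().round())
    s=manip.observe();ax=toS(R.from_rotvec(s["eef_rot"]).as_matrix()[:,0]+np.array([.615,.1753,0]));print("tool x in shaker deg",np.degrees(np.arctan2(ax[1],ax[0]))%360,"j",np.round(s["joint_pos"],2))
E
python3 -c "
from h import *
key('k1');delta(*shk(-.146,.1,.2845))"
```

```text
key 590 [-147.1  100.4] [ 9.3 45. ] 47.4 pca deg 136.80666832787668 px 278.0 204.0
tool x in shaker deg 137.7926016403671 j [ 0.38  0.4  -1.25  1.63  0.38  1.39 -0.2 ]
at [0.4812 0.2908 0.4093] yaw x-axis 131.59 tilt [ 0.0015 -0.    ] delta cm [-1.000e-02 -7.000e-02  1.248e+01] w 3.48 grip 0.0 t 47.6
```

View pics/k1.png

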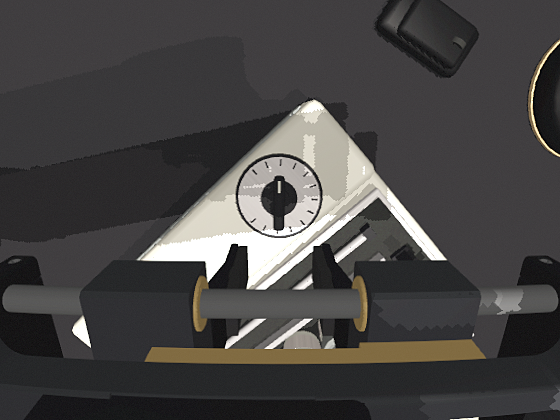

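The key sits at (278,204) with its wing upright in the image, aligned with the tool to 1° and at timer ≈ 0.75. I'll descend while watching joint 3, which is near its limit.

>>> jog_arm(steps=[{"delta_pos": [0, 0, 3], "rot": [0, 0, 1]}, {"delta_pos": [0, 0, 4], "rot": [0, 0, 0]}, {"delta_pos": [0, 0, 0], "rot": [0, 0, 0]}, {"delta_pos": [0, 0, 0], "rot": [0, 0, 0]}])

```text
time: 48.05
tool_pos: [0.4808, 0.2909, 0.3401]
eef_rot: [-1.308, -2.855, 0.0]
ft_force: [-1.0, 0.6, 0.6]
width: 0.407
grip_force: 0.0
```

```bash
python3 -c "
from h import *
delta(*shk(-.1465,.1002,.2845));print(np.round(manip.observe()['joint_pos'],3))"
```

```text
at [0.4808 0.2909 0.3401] yaw x-axis 130.76 tilt [ 0.001  -0.0007] delta cm [ 0.03 -0.06  5.56] w 3.54 grip 0.0 t 48.0
[ 0.339  0.453 -1.205  1.723  0.441  1.276 -0.254]
```

>>> jog_arm(steps=[{"delta_pos": [0, -0.1, 3], "rot": [0, 0, 0]}, {"delta_pos": [0, 0, 2], "rot": [0, 0, 0]}, {"delta_pos": [0, 0, 0.5], "rot": [0, 0, 0]}, {"delta_pos": [0, 0, 0], "rot": [0, 0, 0]}, {"delta_pos": [0, 0, 0], "rot": [0, 0, 0]}])

```text
time: 48.55
tool_pos: [0.4805, 0.2907, 0.2865]
eef_rot: [1.307, 2.855, 0.003]
ft_force: [-0.2, 0.5, -0.1]
width: 0.404
grip_force: 0.0
```

>>> jog_arm(claw=0.5, steps=[{"delta_pos": [0, 0, 0], "rot": [0, 0, 0]}, {"delta_pos": [0, 0, 0], "rot": [0, 0, 0]}, {"delta_pos": [0, 0, 0], "rot": [0, 0, 0]}, {"delta_pos": [0, 0, 0], "rot": [0, 0, 0]}, {"delta_pos": [0, 0, 0], "rot": [0, 0, 0]}, {"delta_pos": [0, 0, 0], "rot": [0, 0, 4]}, {"delta_pos": [0, 0, 0], "rot": [0, 0, 6]}, {"delta_pos": [0, 0, 0], "rot": [0, 0, 0]}])

```text
time: 49.35
tool_pos: [0.4801, 0.2904, 0.2861]
eef_rot: [1.556, 2.728, 0.001]
ft_force: [-2.7, -3.6, 13.9]
width: 0.116
grip_force: 31.9
```

```bash
python3 -c "
from h import *
delta(*shk(-.1465,.1002,.2845));s=manip.observe();print(np.round(s['joint_pos'],3),np.round(s['wrist_torque'],3),np.round(s['ft_force'],1))"
```

```text
at [0.4801 0.2904 0.2861] yaw x-axis 120.6 tilt [-0.0009  0.0009] delta cm [0.03 0.02 0.16] w 1.01 grip 31.9 t 49.4
[ 0.278  0.483 -1.122  1.785  0.472  1.175 -0.454] [-0.718  0.653 -0.086] [-2.7 -3.6 13.9]
```

>>> jog_arm(steps=[{"delta_pos": [0, 0, 0], "rot": [0, 0, 6]}, {"delta_pos": [0, 0, 0], "rot": [0, 0, 6]}, {"delta_pos": [0, 0, 0], "rot": [0, 0, 6]}, {"delta_pos": [0, 0, 0], "rot": [0, 0, 6]}, {"delta_pos": [0, 0, 0], "rot": [0, 0, 6]}, {"delta_pos": [0, 0, 0], "rot": [0, 0, 6]}, {"delta_pos": [0, 0, 0], "rot": [0, 0, 6]}, {"delta_pos": [0, 0, 0], "rot": [0, 0, 6]}, {"delta_pos": [0, 0, 0], "rot": [0, 0, 6]}, {"delta_pos": [0, 0, 0], "rot": [0, 0, 6]}, {"delta_pos": [0, 0, 0], "rot": [0, 0, 6]}, {"delta_pos": [0, 0, 0], "rot": [0, 0, 6]}, {"delta_pos": [0, 0, 0], "rot": [0, 0, 6]}, {"delta_pos": [0, 0, 0], "rot": [0, 0, 6]}, {"delta_pos": [0, 0, 0], "rot": [0, 0, 6]}, {"delta_pos": [0, 0, 0], "rot": [0, 0, 0]}])

```text
time: 50.95
tool_pos: [0.4793, 0.2907, 0.2861]
eef_rot: [3.03, 0.83, -0.001]
ft_force: [-8.1, -4.0, 16.1]
width: 0.11
grip_force: 32.6
```

```bash
python3 -c "
from h import *
delta(*shk(-.1465,.1002,.2845));s=manip.observe();print(np.round(s['joint_pos'],3),np.round(s['wrist_torque'],3),np.round(s['ft_force'],1))"
```

```text
at [0.4793 0.2907 0.2861] yaw x-axis 30.65 tilt [-0.0006  0.0002] delta cm [0.08 0.04 0.16] w 0.96 grip 32.6 t 51.0
[ 0.059  0.357 -0.811  1.794  0.286  1.113 -1.886] [-0.739  1.78  -0.096] [-8.1 -4.  16.1]
```

>>> jog_arm(steps=[{"delta_pos": [0, 0, 0], "rot": [0, 0, 6]}, {"delta_pos": [0, 0, 0], "rot": [0, 0, 6]}, {"delta_pos": [0, 0, 0], "rot": [0, 0, 6]}, {"delta_pos": [0, 0, 0], "rot": [0, 0, 6]}, {"delta_pos": [0, 0, 0], "rot": [0, 0, 6]}, {"delta_pos": [0, 0, 0], "rot": [0, 0, 0]}])

```text
time: 51.55
tool_pos: [0.4792, 0.2909, 0.2861]
eef_rot: [-3.141, -0.018, 0.001]
ft_force: [-7.3, -2.1, 15.2]
width: 0.115
grip_force: 32.6
```

>>> jog_arm(claw=4, steps=[{"delta_pos": [0, 0, 0], "rot": [0, 0, 0]}, {"delta_pos": [0, 0, 0], "rot": [0, 0, 0]}, {"delta_pos": [0, 0, 0], "rot": [0, 0, 0]}, {"delta_pos": [0, 0, -3], "rot": [0, 0, 0]}, {"delta_pos": [0, 0, -4], "rot": [0, 0, 0]}, {"delta_pos": [0, 0, -3], "rot": [0, 0, 0]}, {"delta_pos": [0, 0, 0], "rot": [0, 0, -8]}, {"delta_pos": [0, 0, 0], "rot": [0, 0, -8]}, {"delta_pos": [0, 0, 0], "rot": [0, 0, -8]}, {"delta_pos": [0, 0, 0], "rot": [0, 0, -8]}, {"delta_pos": [0, 0, 0], "rot": [0, 0, -8]}, {"delta_pos": [0, 0, 0], "rot": [0, 0, -8]}, {"delta_pos": [0, 0, 0], "rot": [0, 0, -8]}, {"delta_pos": [0, 0, 0], "rot": [0, 0, -8]}, {"delta_pos": [0, 0, 0], "rot": [0, 0, -8]}, {"delta_pos": [0, 0, 0], "rot": [0, 0, -8]}, {"delta_pos": [0, 0, 0], "rot": [0, 0, -8]}, {"delta_pos": [0, 0, 0], "rot": [0, 0, 0]}, {"delta_pos": [0, 0, 0], "rot": [0, 0, 0]}])

```text
time: 53.45
tool_pos: [0.4801, 0.2898, 0.3844]
eef_rot: [-2.249, -2.193, 0.001]
ft_force: [0.5, -0.2, 0.0]
width: 0.459
grip_force: 0.0
```

```bash
python3 -c "
from h import *
key('k2');delta(*shk(-.1465,.1002,.2845))"
```

```text
key 731 [-146.9  101.2] [44.9 10.6] 6.7 pca deg 7.020059593051769 px 279.0 213.0
tool x in shaker deg 94.78216859812879 j [ 0.2   0.3  -0.97  1.68  0.25  1.3  -0.85]
at [0.4801 0.2899 0.3845] yaw x-axis 88.58 tilt [-0.0001 -0.0003] delta cm [ 0.09  0.01 10.  ] w 4.01 grip 0.0 t 53.5
```

>>> jog_arm(steps=[{"delta_pos": [0, 0, 0], "rot": [0, 0, -8]}, {"delta_pos": [0, 0, 0], "rot": [0, 0, -8]}, {"delta_pos": [0, 0, 0], "rot": [0, 0, -8]}, {"delta_pos": [0, 0, 0], "rot": [0, 0, -8]}, {"delta_pos": [0, 0, 0], "rot": [0, 0, -8]}, {"delta_pos": [0, 0, 0], "rot": [0, 0, 0]}])

```text
time: 54.1
tool_pos: [0.4801, 0.2899, 0.3845]
eef_rot: [-1.357, -2.833, 0.0]
ft_force: [-0.6, 0.0, 0.3]
width: 0.454
grip_force: 0.0
```

```bash
python3 -c "
from h import *
print(np.round(manip.observe()['joint_pos'],3))"
```

```text
[ 0.285  0.344 -1.097  1.673  0.315  1.32  -0.191]
```

>>> jog_arm(steps=[{"delta_pos": [0.1, 0, 3], "rot": [0, 0, 0]}, {"delta_pos": [0, 0, 2.5], "rot": [0, 0, 0]}, {"delta_pos": [0, 0, 0], "rot": [0, 0, -8]}, {"delta_pos": [0, 0, 0], "rot": [0, 0, -8]}, {"delta_pos": [0, 0, 0], "rot": [0, 0, -8]}, {"delta_pos": [0, 0, 0], "rot": [0, 0, 0]}])

```text
time: 54.7
tool_pos: [0.4795, 0.2907, 0.3294]
eef_rot: [-0.743, -3.052, -0.0]
ft_force: [0.4, -0.3, -0.1]
width: 0.461
grip_force: 0.0
```

```bash
python3 -c "
from h import *
key('k3');delta(*shk(-.1465,.1002,.2845))"
```

```text
key 1109 [-147.4  100.1] [46.6 10.3] 6.4 pca deg 6.445237577815789 px 280.0 242.0
tool x in shaker deg 158.5989401145869 j [ 0.31  0.44 -1.15  1.74  0.42  1.24  0.14]
at [0.4795 0.2907 0.3295] yaw x-axis 152.4 tilt [ 0.0005 -0.    ] delta cm [-0.06  0.03  4.5 ] w 4.0 grip 0.0 t 54.8
```

>>> jog_arm(steps=[{"delta_pos": [0, 0, 0], "rot": [0, 0, -7]}, {"delta_pos": [0, 0, 0], "rot": [0, 0, -7]}, {"delta_pos": [0, 0, 0], "rot": [0, 0, -7]}, {"delta_pos": [0, 0, 0], "rot": [0, 0, -7]}, {"delta_pos": [0, 0, 2], "rot": [0, 0, 0]}, {"delta_pos": [0, 0, 1.7], "rot": [0, 0, 0]}, {"delta_pos": [0, 0, 0.6], "rot": [0, 0, 0]}, {"delta_pos": [0, 0, 0], "rot": [0, 0, 0]}, {"delta_pos": [0, 0, 0], "rot": [0, 0, 0]}])

```text
time: 55.65
tool_pos: [0.4794, 0.2911, 0.287]
eef_rot: [-0.021, 3.141, 0.0]
ft_force: [-0.8, 0.3, 0.1]
width: 0.457
grip_force: 0.0
```

```bash
python3 -c "
from h import *
delta(*shk(-.1467,.1002,.2845));print(np.round(manip.observe()['joint_pos'],3))"
```

```text
at [0.4794 0.2911 0.287 ] yaw x-axis -179.25 tilt [-0.0001  0.0003] delta cm [-0.05 -0.03  0.25] w 3.98 grip 0.0 t 55.6
[ 0.32   0.524 -1.193  1.783  0.522  1.199  0.556]
```

>>> jog_arm(claw=0.5, steps=[{"delta_pos": [0, 0, 0], "rot": [0, 0, 0]}, {"delta_pos": [0, 0, 0], "rot": [0, 0, 0]}, {"delta_pos": [0, 0, 0], "rot": [0, 0, 0]}, {"delta_pos": [0, 0, 0], "rot": [0, 0, 0]}, {"delta_pos": [0, 0, 0], "rot": [0, 0, 0]}, {"delta_pos": [0, 0, 0], "rot": [0, 0, 6]}, {"delta_pos": [0, 0, 0], "rot": [0, 0, 6]}, {"delta_pos": [0, 0, 0], "rot": [0, 0, 6]}, {"delta_pos": [0, 0, 0], "rot": [0, 0, 6]}, {"delta_pos": [0, 0, 0], "rot": [0, 0, 6]}, {"delta_pos": [0, 0, 0], "rot": [0, 0, 6]}, {"delta_pos": [0, 0, 0], "rot": [0, 0, 6]}, {"delta_pos": [0, 0, 0], "rot": [0, 0, 6]}, {"delta_pos": [0, 0, 0], "rot": [0, 0, 6]}, {"delta_pos": [0, 0, 0], "rot": [0, 0, 6]}, {"delta_pos": [0, 0, 0], "rot": [0, 0, 6]}, {"delta_pos": [0, 0, 0], "rot": [0, 0, 6]}, {"delta_pos": [0, 0, 0], "rot": [0, 0, 6]}, {"delta_pos": [0, 0, 0], "rot": [0, 0, 0]}])

```text
time: 57.55
tool_pos: [0.4796, 0.2912, 0.2868]
eef_rot: [1.961, 2.454, 0.002]
ft_force: [3.9, 2.5, -3.6]
width: 0.111
grip_force: 30.0
```

```bash
cat > s.py <<'E'
from h import *
delta(*shk(-.1467,.1002,.2845));s=manip.observe();print(np.round(s['joint_pos'],2),np.round(s['wrist_torque'],3),np.round(s['ft_force'],1))
E
python3 s.py
```

```text
at [0.4796 0.2912 0.2868] yaw x-axis 102.74 tilt [0.0007 0.0012] delta cm [-0.05  0.03  0.23] w 0.97 grip 30.0 t 57.5
[ 0.14  0.39 -0.91  1.79  0.34  1.13 -0.67] [ 0.655 -0.741 -0.082] [ 3.9  2.5 -3.6]
```

>>> jog_arm(steps=[{"delta_pos": [0, 0, 0], "rot": [0, 0, 4]}, {"delta_pos": [0, 0, 0], "rot": [0, 0, 4]}, {"delta_pos": [0, 0, 0], "rot": [0, 0, 4]}, {"delta_pos": [0, 0, 0], "rot": [0, 0, 0]}])

```text
time: 57.95
tool_pos: [0.4797, 0.2911, 0.2867]
eef_rot: [-2.203, -2.239, -0.002]
ft_force: [3.2, 3.3, -2.9]
width: 0.111
grip_force: 30.0
```

```bash
python3 s.py
```

```text
at [0.4797 0.2911 0.2867] yaw x-axis 90.93 tilt [0.001 0.001] delta cm [-0.04  0.03  0.22] w 0.96 grip 30.0 t 58.0
[ 0.11  0.38 -0.87  1.79  0.32  1.12 -0.86] [ 0.769 -0.928  0.001] [ 3.2  3.3 -2.9]
```

>>> jog_arm(steps=[{"delta_pos": [0, 0, 0], "rot": [0, 0, 2]}, {"delta_pos": [0, 0, 0], "rot": [0, 0, 2]}, {"delta_pos": [0, 0, 0], "rot": [0, 0, 2]}, {"delta_pos": [0, 0, 0], "rot": [0, 0, 0]}])

```text
time: 58.35
tool_pos: [0.4797, 0.2911, 0.2868]
eef_rot: [-2.316, -2.123, -0.002]
ft_force: [4.3, 3.2, -3.3]
width: 0.114
grip_force: 30.0
```

```bash
python3 s.py
```

```text
at [0.4797 0.2911 0.2868] yaw x-axis 85.02 tilt [0.0011 0.0008] delta cm [-0.03  0.03  0.23] w 0.99 grip 30.0 t 58.4
[ 0.09  0.37 -0.86  1.79  0.31  1.12 -0.95] [ 0.794 -0.979  0.032] [ 4.3  3.2 -3.3]
```

>>> jog_arm(steps=[{"delta_pos": [0, 0, 0], "rot": [0, 0, 1]}, {"delta_pos": [0, 0, 0], "rot": [0, 0, 1]}, {"delta_pos": [0, 0, 0], "rot": [0, 0, 1]}, {"delta_pos": [0, 0, 0], "rot": [0, 0, 0]}])

```text
time: 58.75
tool_pos: [0.4797, 0.2911, 0.2868]
eef_rot: [2.369, 2.063, 0.002]
ft_force: [2.7, 3.2, -3.2]
width: 0.113
grip_force: 30.6
```

```bash
python3 s.py
```

```text
at [0.4797 0.2911 0.2868] yaw x-axis 82.09 tilt [0.001  0.0009] delta cm [-0.03  0.04  0.23] w 0.98 grip 30.6 t 58.8
[ 0.09  0.37 -0.85  1.79  0.3   1.12 -1.  ] [ 0.714 -0.973  0.594] [ 2.7  3.2 -3.2]
```

The moment jumped to 0.59 N m, so the key is at its stop. I'll release it, retreat and check everything.

>>> jog_arm(claw=4, steps=[{"delta_pos": [0, 0, 0], "rot": [0, 0, 0]}, {"delta_pos": [0, 0, 0], "rot": [0, 0, 0]}, {"delta_pos": [0, 0, 0], "rot": [0, 0, 0]}, {"delta_pos": [0, 0, -3], "rot": [0, 0, 0]}, {"delta_pos": [0, 0, -4], "rot": [0, 0, 0]}, {"delta_pos": [0, 0, -4], "rot": [0, 0, 0]}, {"delta_pos": [0, 0, 0], "rot": [0, 0, 0]}, {"delta_pos": [0, 0, 0], "rot": [0, 0, 0]}])

```text
time: 59.55
tool_pos: [0.4794, 0.2908, 0.3972]
eef_rot: [2.373, 2.057, 0.002]
ft_force: [-0.3, -0.3, -0.1]
width: 0.457
grip_force: 0.0
```

```bash
python3 - <<'E'
from h import *
key('k4')
c=manip.camera_params("wrist");p,d=manip.camera("wrist");x,y,h=np.moveaxis(toS(cloud(d,c)),-1,0)
m=(abs(y-.15)<.007)&(abs(x)<.04)&(h>.12)
for q in np.arange(-.02,.03,.004):
    k=m&(abs(x-q)<.002)
    if k.any(): print("L fork x",round(q,3),k.sum(),np.round(np.percentile(h[k],[5,95]),3))
p,d=manip.camera("top");cv2.imwrite("pics/t9.png",p[:,:,::-1])
E
```

```text
key 641 [-146.5  101. ] [ 9.8 46. ] 0.8 pca deg 90.80452332702797 px 279.0 209.0
tool x in shaker deg 88.0315989819015 j [ 0.13  0.26 -0.88  1.66  0.21  1.32 -0.93]
L fork x -0.02 654 [0.123 0.175]
L fork x -0.016 286 [0.143 0.177]
L fork x -0.012 39 [0.127 0.167]
L fork x -0.008 32 [0.121 0.163]
L fork x -0.004 32 [0.121 0.148]
L fork x 0.0 92 [0.137 0.158]
L fork x 0.004 240 [0.148 0.167]
L fork x 0.008 253 [0.159 0.178]
L fork x 0.012 133 [0.157 0.18 ]
L fork x 0.016 82 [0.178 0.18 ]
L fork x 0.02 79 [0.177 0.18 ]
L fork x 0.024 80 [0.178 0.18 ]
L fork x 0.028 4 [0.178 0.179]
```

View pics/k4.png

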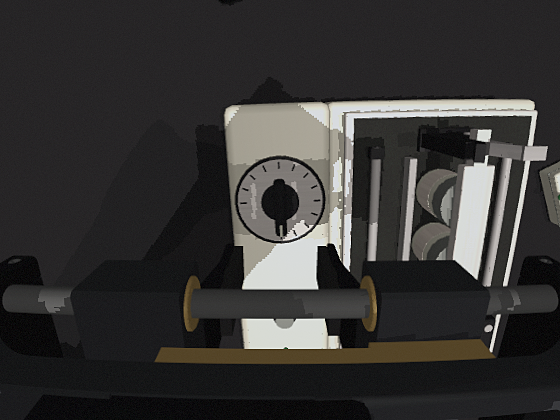

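The key wing stands at 90.8°, which is a timer reading of 4.70, its stop. The left jaw's nose lies over the tongue near (482,150). Last, I compare the right fork using the stored picture.

```bash
python3 - <<'E'
from h import *
z=np.load("w9.npz");c=manip.camera_params("wrist");c["T"]=z["T"];x,y,h=np.moveaxis(toS(cloud(z["d"],c)),-1,0)
m=(abs(y+.15)<.007)&(abs(x)<.04)&(h>.12)
for q in np.arange(-.004,.03,.004):
    k=m&(abs(x-q)<.002)
    if k.any(): print("R fork x",round(q,3),k.sum(),np.round(np.percentile(h[k],[5,95]),3))
look("t10")
E
```

```text
R fork x -0.004 19 [0.13  0.163]
R fork x 0.0 21 [0.129 0.153]
R fork x 0.004 189 [0.148 0.164]
R fork x 0.008 159 [0.163 0.175]
R fork x 0.012 118 [0.172 0.18 ]
R fork x 0.016 58 [0.178 0.18 ]
R fork x 0.02 60 [0.178 0.18 ]
R fork x 0.024 59 [0.178 0.18 ]
R fork x 0.028 12 [0.178 0.179]
```

Both jaws read the same profile, closed over the tongues. The gripper is clear of everything, so I'm handing in.

```bash
python3 -c "
from plant import manip
print(manip.sign_off())"
```

```text
the job is handed in; nothing more can be done
None
```

I handed the job in at about 60 s: all five jars stand in the channel, the bar is pressed home with both jaws closed over its ends, and the key is wound to its stop (about 4.70 rad).

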